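# Lock the honing holder in the toggle jig and load the plane irons

## Robot

A 6-joint arm with a two-finger parallel gripper is mounted at the origin on the work surface. World frame = base frame: x ahead of the robot, y to its left, z up, the work surface at z = 0. Lengths are in mm, angles in rad, forces in N, time in s.
With the tool pointing down it reaches from about 425 to 950 mm from the base axis. Payload 3.5 kg.
Tool frame: the origin (TCP) lies at the very end of the fingers, on their centre line; the grasp point (between the pads) lies ctrl.grip_point_offset behind it (ctrl.grip_point_offset is the distance from the TCP to the grasp point, in mm); z points along the fingers, y is the line along which they close (so a half turn about z gives the same grasp; the last joint's range is limited). The gripper opens to 85 mm and grips with 20 to 120 N. Pads are 22 mm wide; open, the fingers measure 114 mm over their backs; the gripper's body (76 mm by 85 mm) begins 54 mm behind the grasp point. The pads swing forward as they close: fully open they stand 13 mm farther back than shut.
Start: joints at [1.198, 0.286, 1.577, -0, 1.279, -0.15], TCP at [149.112, 658.31, 231.325] pointing down, gripper open.
Joint ranges: [-2.77, 2.77], [-0.9, 2.22], [0.21, 2.48], [-1.53, 4.67], [0.24, 2.81], [-2.84, 2.84]. Speed limits (rad/s): [2.79, 2.79, 3.14, 3.14, 3.14, 3.14].

## Interface

Orientations are given as [roll, pitch, yaw] about the fixed x, y, z axes, in that order (R = Rz(yaw) Ry(pitch) Rx(roll)).
In Python, from station import ctrl gives the robot as it stands. The module is installed in compiled form; this text tells all that it offers.
- The arm moves only by the tool apply_moves, never from a script. Its argument "series" is a list of rows, each a list of 6 numbers: the shift along the tool's x, y, z in mm, then the turn, a rotation vector about the tool's x, y, z in degrees. In form: [[x, y, z, rx, ry, rz], ...]. A call has exactly 5 rows; each row is the pose to reach, as a shift and turn from the pose commanded when the call began, along the tool's axes at that moment; what a row does not reach only later rows make up. A row lasts 1/12 s, in which the tool goes at most 41.7 mm and 7.16 degrees, less where a joint would pass 70% of its speed; a pose out of reach is approached as far as the arm can. A call with a gripper value outside its range is refused whole. "grip" is the opening, from 0 (shut) to 1 (fully open), set as the call begins (left out, the last holds). The fingers move at their own pace and stop on an object; the grip force is fixed at half the most. Time passes only in rows, so rows that repeat a pose let the fingers close, or fill a call up. It gives the time, the measured TCP pose, the force, the opening and the grip force at its end, in the units of the state.
- ctrl.observe(): the state, without advancing time (a new reading comes with each control period).
- ctrl.capture(name): name is "side" or "top" or "wrist"; returns the picture (420x560x3 uint8, red, green, blue); there is no depth.
- ctrl.get_calibration(name): a dict with "fx", "fy", "cx", "cy" (pixels), "R" (3x3) and "t" (3): a world point X has camera coordinates R X + t. Camera axes: x right, y down, z forward; pixel columns grow to the right and rows downward; lengths in mm; the calibration is good to about 2 mm. A picture is of the moment at which its call begins: read the wrist's pose just before it. get_calibration takes no time and is no camera call; for the wrist camera it gives the pose at the moment of the call.
- ctrl.job_done(): hands the job in; it is judged then, once.
Trained networks look in the newest picture that a camera, given by its name, has taken for a name from the list of things; names that differ only in an ending like _2 or _b are one class to them, and where a whole thing is asked for, a point or a joint stands for the part that bears it (a point fixed in the world has none). Each returns a list of dicts, best first, with "score" (0 to 1); they miss things now and then, are a little off and sometimes report something else, mostly with a low value. They report only what shows in the picture. A call takes as long as a camera call. They do not tell look-alikes from the thing itself.
- ctrl.spot_in(camera, label): "centre" ([x, y, z] in mm, in world coordinates, good to about 4 mm: the middle of the surface that is visible of it).
- ctrl.trace(camera, label): "region" (420x560 bool, what is visible of it).
The state is a dict: "t": time; "joints": joint angles; "qd": joint speeds; "tau": joint torques, N m; "ee_pos": TCP position; "ee_rot": TCP orientation; "force": force on the tool from outside, world axes, zero at the start; "moment": the same for the moment, N m; "opening": finger opening in mm; "grip_force": force on a finger pad.
Only numpy, scipy, OpenCV 4.12 (cv2) and the standard library are available. Lean on these libraries where they do the work, as an engineer would, in place of code of your own. Each camera call takes 0.05 s, during which the arm holds its last target. There are 200 camera calls.

## Task

Set the bench up for honing: put the slotted wooden holder down in the corner of the jig, snug against the rear stop and the side fence, then slip the loose square tube over the short handle of the toggle clamp and with it throw the handle over past its dead point until it locks and the holder is held fast; lay the tube back in its cradle. Slide every plane iron that lies on the bench flat into a slot of its own in the holder, plain end first and fully home, with its bevelled edge left sticking out. Work the clamp's handle only with the tube, and leave the stone, the cedar offcut, the jar and the brass end pin where they are.

Things in the scene. Friction and masses are not known exactly. Their poses are not given: they have to be found in the camera images.
- jig: fixed plywood board 18 mm thick, x from -52 to +70 mm, y from -322 to +167 mm. Origin at bench level under the centre of the snugly seated holder (axes parallel); x points away from the robot at yaw 0, y to its left. On it a dark wood rear stop (face at x = +47.5 mm, 240 mm long) and side fence (face at y = +131 mm, 90 mm long), both 26 mm above the board; toggle clamp at the -y end
- foot_face (a point): middle of the face of the clamp's rubber foot (26 mm across, 44 mm above the bench) that the clamp pushes along the jig's +y against the holder's end: at y = -153 mm in the jig when fully open, up to 7 mm nearer the holder at the start, at -131 mm when it holds the holder. The clamp's steel body fills x = -32 to +32, y = -310 to -162 mm, up to 75 mm above the bench
- toggle (a joint): swing of the clamp's handle about its upright pivot (rad): 0 fully open, grows as it is thrown clockwise seen from above; dead point at 1.35; locked against its inner stop at 1.45, held there by the springy rubber foot. The foot meets the seated holder at about 0.9; from there to the dead point the handle resists with up to about 1 N m. Elsewhere it stays where it is left (friction 0.2 N m)
- pivot (a point): the clamp's pivot axis at the height of the handle, 64 mm above the bench (jig frame: x = 0, y = -271 mm). A hub 30 mm in diameter, from 36 to 72 mm above the bench, surrounds it
- handle_tip (a point): free end, on its axis, of the clamp's short handle: a bare level steel bar 16 mm in diameter with a rounded end, reaching 80 mm from the pivot axis, its axis 64 mm above the bench. At joint 0 it points 120 deg clockwise from the jig's x axis seen from above (between jig -y and -x), at 1.45 it points 203 deg clockwise (between jig -x and +y)
- bar: loose extension bar: a straight galvanised square tube, 190 mm long, 30 by 30 mm outside, 24 by 24 mm inside, open at both ends and alike end for end, 0.3 kg. Origin at the centre of its underside, x along its length. It starts in the cradle
- bar_mid (a point): centre of the tube (15 mm above its origin), with the tube's axes
- cradle: fixed cradle for the tube: wooden foot 160 by 60 mm, 6 mm thick, with two steel U brackets (14 mm long, at x = -62 and +62 mm) that are 37 mm wide inside; their floors are 16 mm and their tops 38 mm above the bench. Origin at bench level in the middle, x along the resting tube
- rest (a point): where the tube's centre is when it lies in the cradle (31 mm above the bench)
- holder: loose hardwood holder, 95 mm (x) by 262 mm (y) by 38 mm high, 0.5 to 0.78 kg; grip batten on top 26 mm (x) by 100 mm (y), reaching from 38 to 68 mm high. Origin at the centre of its underside. Front (-x side): the mouths of four level slots at y = -96, -32, +32, +96 mm, each 42 mm wide, 13 mm high, floor 10 mm above the underside, 80 mm deep (x = -47.5 to +32.5 mm)
- iron0: plane iron, a flat dark steel blade 150 mm long (x), 34 mm wide (y), 7 mm thick, 0.26 kg. Origin at the centre of its underside; +x points to the plain tail end, -x to the bright bevelled edge (last 12 mm, 3 mm thick). Lies flat on the bench; two to four irons are there. Fully home its tail meets the closed end of the slot and 70 mm stick out
- iron1: plane iron, a flat dark steel blade 150 mm long (x), 34 mm wide (y), 7 mm thick, 0.26 kg. Origin at the centre of its underside; +x points to the plain tail end, -x to the bright bevelled edge (last 12 mm, 3 mm thick). Lies flat on the bench; two to four irons are there. Fully home its tail meets the closed end of the slot and 70 mm stick out
- iron2: plane iron, a flat dark steel blade 150 mm long (x), 34 mm wide (y), 7 mm thick, 0.26 kg. Origin at the centre of its underside; +x points to the plain tail end, -x to the bright bevelled edge (last 12 mm, 3 mm thick). Lies flat on the bench; two to four irons are there. Fully home its tail meets the closed end of the slot and 70 mm stick out
- iron3: plane iron, a flat dark steel blade 150 mm long (x), 34 mm wide (y), 7 mm thick, 0.26 kg. Origin at the centre of its underside; +x points to the plain tail end, -x to the bright bevelled edge (last 12 mm, 3 mm thick). Lies flat on the bench; two to four irons are there. Fully home its tail meets the closed end of the slot and 70 mm stick out
- iron0_tail (a point): middle of the tail end of this iron, 3.5 mm above its underside
- iron1_tail (a point): middle of the tail end of this iron, 3.5 mm above its underside
- iron2_tail (a point): middle of the tail end of this iron, 3.5 mm above its underside
- iron3_tail (a point): middle of the tail end of this iron, 3.5 mm above its underside
- stone: bystander: round pumice burnishing stone, 80 mm across, 30 mm high; origin at the centre of its underside
- offcut: bystander: cedar headstock offcut, 170 by 60 mm, 20 mm thick; origin at its underside
- jar: bystander: green glass jar of ebony dowels, 84 mm across, 100 mm high, the dowels reach to 155 mm; origin at the centre of its underside
- endpin: bystander: polished brass end pin standing on its end, 32 mm across, 46 mm high; origin at the centre of its underside
There are look-alikes about, which are no part of the job. Leave any blue or pink look-alike of the iron1 alone.

How it is judged:
By the outcome, as a careful person would: the job done as asked, in the order asked, and still so for the second after the job is handed in, with the robot touching nothing.
Of iron0, iron1, iron2, iron3 only 2 to 4 are there at a start; the rules pass over those that are not, and their reading is None.
At some moment in a run one of iron0, iron1, iron2, iron3 may be knocked a few centimetres aside while the robot is not near it.
Once in a run the grip may slacken for a moment while it holds something.
It also fails if it takes over 210 s, if anything falls off the work surface, if the arm or the gripper's body presses on something with over 40 N, if the wrist force passes 120 N, or if a joint passes its speed limit or range.

## Working session

There is one attempt and no reset: what is moved stays moved. The work goes in short steps, Python scripts to look and compute and a tool call to move; the robot and the scene stay as the last step left them, time stands still between calls to the robot, and variables do not carry over. Pictures are saved under pics/ and viewed, at most 15 in all, crops included, and the job is handed in when it is done.

Besides the shell and the picture viewer there is one more tool, called after ">>>" by a JSON object that holds its "api" and its "payload", one argument or row to a line. apply_moves: Moves the arm, as the interface text tells. Its arguments: {"type":"object","properties":{"series":{"type":"array","items":{"type":"array","items":{"type":"number"}}},"grip":{"type":"number"}},"required":["series"]}

```bash
mkdir -p pics; ls
cat > h.py <<'E'
import numpy as np, cv2
from station import ctrl
def snap(n,f=None):
    im=ctrl.capture(n)
    if f: cv2.imwrite('pics/'+f,im[:,:,::-1])
    return im
def proj(n,X):
    c=ctrl.get_calibration(n); p=np.array(c['R'])@np.array(X,float).T.reshape(3,-1)+np.array(c['t']).reshape(3,1)
    return np.c_[c['fx']*p[0]/p[2]+c['cx'],c['fy']*p[1]/p[2]+c['cy']]
def ray(n,uv,z,c=None):
    c=c or ctrl.get_calibration(n); R=np.array(c['R']);t=np.array(c['t'])
    uv=np.atleast_2d(uv).astype(float)
    d=np.c_[(uv[:,0]-c['cx'])/c['fx'],(uv[:,1]-c['cy'])/c['fy'],np.ones(len(uv))]@R
    o=-R.T@t
    return o+d*((z-o[2])/d[:,2])[:,None]
def rect(n,region,z):
    """min-area rect of region pixels mapped to plane z: centre, size, long axis angle"""
    v,u=np.nonzero(region); P=ray(n,np.c_[u,v],z)[:,:2].astype(np.float32)
    (c,s,a)=cv2.minAreaRect(P)
    if s[0]<s[1]: s=s[::-1]; a+=90
    return np.round(c,1),np.round(s,1),round((a+90)%180-90,1)
E
python3 - <<'E'
from h import *
a=snap('top','top0.png');b=snap('side','side0.png')
for l in ['jig','holder','bar','cradle','iron0','stone','offcut','jar','endpin','handle_tip']:
    for cam in ['top','side']:
        print(l,cam,[(round(d['score'],2),np.round(d['centre']).tolist(),np.round(proj(cam,d['centre'])[0]).tolist()) for d in ctrl.spot_in(cam,l)][:6])
print({k:np.round(v,3).tolist() if not isinstance(v,float) else v for k,v in ctrl.observe().items()}, ctrl.grip_point_offset)
for c in ['top','side','wrist']:
    k=ctrl.get_calibration(c); print(c,k['fx'],(-np.array(k['R']).T@np.array(k['t'])).round(), np.array(k['R']).round(2).tolist())
E
```

```text
pics
jig top [(0.93, [627.0, 16.0, 19.0], [306.0, 178.0]), (0.7, [370.0, 248.0, 8.0], [236.0, 255.0]), (0.63, [553.0, 363.0, 4.0], [202.0, 200.0])]
jig side [(0.57, [619.0, -27.0, 18.0], [345.0, 236.0])]
holder top [(0.75, [440.0, -101.0, 38.0], [343.0, 234.0])]
holder side [(0.65, [434.0, -134.0, 33.0], [300.0, 286.0])]
bar top [(0.76, [461.0, -383.0, 46.0], [430.0, 227.0])]
bar side [(0.78, [455.0, -400.0, 42.0], [367.0, 380.0]), (0.27, [760.0, -77.0, 27.0], [400.0, 230.0])]
cradle top [(0.7, [462.0, -371.0, 6.0], [421.0, 228.0])]
cradle side [(0.95, [467.0, -405.0, 7.0], [371.0, 387.0])]
iron0 top [(0.88, [554.0, 364.0, 8.0], [202.0, 199.0]), (0.79, [531.0, 466.0, 5.0], [172.0, 206.0]), (0.74, [515.0, 621.0, 7.0], [125.0, 210.0]), (0.71, [336.0, 519.0, 9.0], [153.0, 265.0]), (0.69, [379.0, 344.0, 7.0], [207.0, 252.0]), (0.62, [367.0, 245.0, 6.0], [237.0, 255.0])]
iron0 side [(0.97, [366.0, 238.0, 11.0], [225.0, 204.0]), (0.88, [183.0, 332.0, 6.0], [157.0, 203.0]), (0.83, [551.0, 360.0, 8.0], [267.0, 164.0]), (0.79, [539.0, 454.0, 3.0], [253.0, 150.0]), (0.79, [508.0, 616.0, 7.0], 
[... 732 characters left out ...]
9.0, 183.0])]
{'t': 1.1, 'joints': [1.198, 0.286, 1.577, -0.0, 1.279, -0.15], 'qd': [0.001, -0.002, -0.0, 0.002, 0.0, 0.0], 'tau': [0.0, -40.598, -29.294, -0.0, 0.001, 0.0], 'ee_pos': [149.109, 658.296, 231.297], 'ee_rot': [-3.141, 0.0, 2.919], 'force': [-0.179, -0.385, -0.354], 'moment': [0.019, -0.026, -0.011], 'grip_force': 0.0, 'opening': 85.31018345457873} 18.700000000000003
top 382.06118354892004 [ 383.  123. 1279.] [[0.0, -1.0, 0.01], [-1.0, -0.01, -0.09], [0.09, -0.01, -1.0]]
side 442.1294130485032 [ 154. -693.  916.] [[0.91, -0.41, -0.01], [-0.29, -0.64, -0.71], [0.28, 0.65, -0.7]]
wrist 355.9307748026316 [ 75. 675. 373.] [[0.22, 0.98, 0.0], [0.93, -0.21, 0.3], [0.29, -0.07, -0.95]]
```

Run:
```python
from h import *
for n in ['top','side']:
    im=cv2.imread(f'pics/{n}0.png'); 
    im=im[110:300,90:490] if n=='top' else im[90:420,100:520]
    cv2.imwrite(f'pics/{n}c.png',cv2.resize(im,None,fx=2 if n=='top' else 1.8,fy=2 if n=='top' else 1.8,interpolation=cv2.INTER_CUBIC))
cv2.imwrite('pics/both.png',1) if 0 else None
```

```text
(no output)
```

View pics/topc.png

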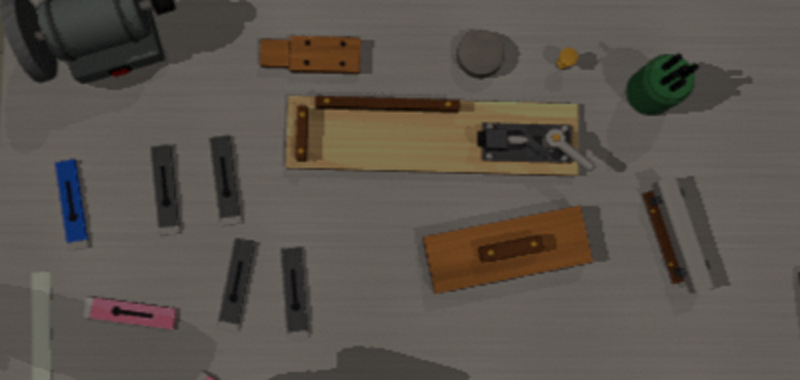

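View pics/sidec.png

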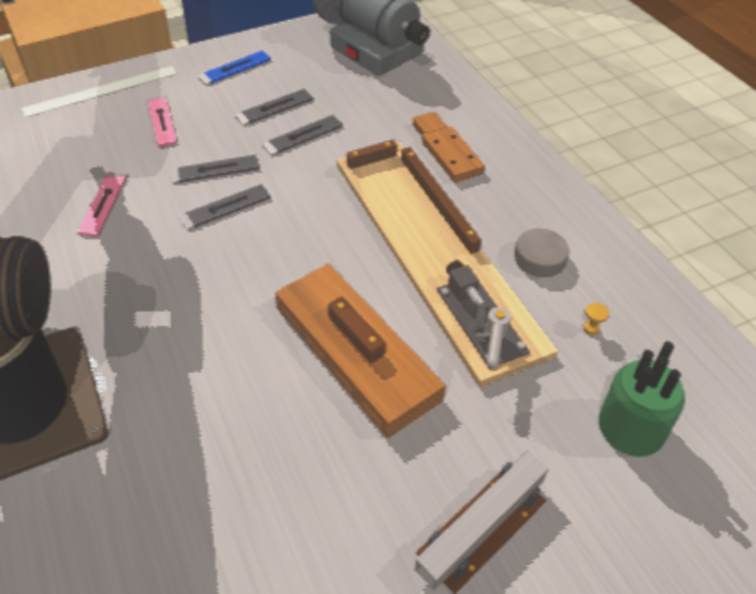

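The top picture (full-frame pixels) shows:
- Holder at (343,234).
- Jig at (306,178), with the clamp at its right end.
- Cradle with the tube at (425,228).
- Four dark irons at (202,199), (172,206), (207,252) and (237,255).

Bevels point towards the robot. What could be mistaken for the targets:
- **Holder:** offcut at (245,136) and the jig board. I choose (343,234), which has the batten and four slots.
- **Irons:** blue at (125,210) and pink at (153,265), plus another pink near (195,300). I choose the four dark ones.
- **Tube:** its own shadow at (440,225).

```bash
cat >> h.py <<'E'
def wrap(a): return (a+180)%360-90-90
def goto(x,y,z,yawdeg,frm=None):
    """row from current tool pose (tool-down assumed) to world target"""
    if frm is None:
        s=ctrl.observe(); p=np.array(s['ee_pos']); ps=s['ee_rot'][2]; 
    else: p=np.array(frm[:3]); ps=np.radians(frm[3])
    d=np.array([x,y,z])-p; c,s_=np.cos(ps),np.sin(ps)
    r=[c*d[0]+s_*d[1], s_*d[0]-c*d[1], -d[2],0,0,-wrap(yawdeg-np.degrees(ps))]
    n=int(np.ceil(max(np.linalg.norm(d)/208,abs(r[5])/35.8)))
    print('row',np.round(r,1).tolist(),'calls',n); return r
def st():
    s=ctrl.observe(); print('t',round(s['t'],1),'pos',np.round(s['ee_pos'],1),'rpy',np.round(np.degrees(s['ee_rot']),1),'F',np.round(s['force'],1),'M',np.round(s['moment'],2),'op',round(s['opening'],1),'g',round(s['grip_force'],1))
E
python3 - <<'E'
from h import *
snap('top')
for l,z in [('jig',18),('holder',38),('bar',40),('cradle',6),('iron0',5)]:
    for d in ctrl.trace('top',l)[:6]: print(l,round(d['score'],2),*rect('top',d['region'],z))
im=cv2.imread('pics/side0.png')[220:340,230:370]
cv2.imwrite('pics/hold_crop.png',cv2.resize(im,None,fx=3,fy=3))
goto(440,-80,260,98)
E
```

```text
jig 0.95 [628.    6.1] [510.7 125.6] 88.8
holder 0.85 [ 436.8 -102.5] [264.2  94.2] -78.4
bar 0.88 [ 460.8 -386.7] [190.   44.4] 17.6
cradle 0.61 [378.4 342.5] [152.1  39.8] -10.8
cradle 0.53 [ 457.3 -370.9] [159.   67.1] 36.7
iron0 0.86 [183.  340.4] [149.4  35.7] 58.1
iron0 0.85 [378.1 343. ] [150.4  37.6] -11.4
iron0 0.8 [330.9 516.9] [149.6  37.1] 84.0
iron0 0.66 [510.4 620.2] [151.2  35.8] 10.8
iron0 0.65 [366.9 247.5] [156.8  40.7] 4.0
iron0 0.57 [536.4 465. ] [149.9  35.1] 7.3
row [-446.8, -655.8, -28.7, 0.0, 0.0, 69.2] calls 4
```

View pics/hold_crop.png

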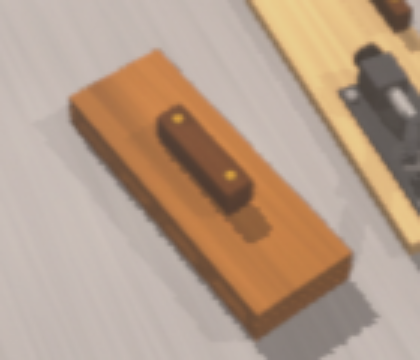

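The crop shows the holder, with its batten at about (205,155). A dark slot line runs along its robot-side long face.

>>> {"api": "apply_moves", "payload": {
  "series": [
    [0, 0, 0, 0, 0, 7],
    [0, 0, 0, 0, 0, 14],
    [0, 0, 0, 0, 0, 20],
    [0, 0, 0, 0, 0, 25.7],
    [0, 0, 0, 0, 0, 25.7]
  ],
  "grip": 1
}}

```text
t: 1.82
ee_pos: [149.1, 658.3, 231.3]
ee_rot: [3.142, -0.0, 2.469]
force: [-0.4, 0.2, -0.2]
opening: 85.6
grip_force: 0.0
```

>>> {"api": "apply_moves", "payload": {
  "series": [
    [0, 0, 0, 0, 0, 7],
    [0, 0, 0, 0, 0, 14],
    [0, 0, 0, 0, 0, 20],
    [0, 0, 0, 0, 0, 25.7],
    [0, 0, 0, 0, 0, 25.7]
  ]
}}

```text
t: 2.23
ee_pos: [149.1, 658.3, 231.3]
ee_rot: [3.142, 0.0, 2.022]
force: [0.3, 0.1, 0.2]
opening: 85.7
grip_force: 0.0
```

>>> {"api": "apply_moves", "payload": {
  "series": [
    [0, 0, 0, 0, 0, 7],
    [0, 0, 0, 0, 0, 14],
    [0, 0, 0, 0, 0, 20],
    [0, 0, 0, 0, 0, 25.8],
    [0, 0, 0, 0, 0, 25.8]
  ]
}}

```text
t: 2.65
ee_pos: [149.1, 658.3, 231.4]
ee_rot: [3.142, -0.0, 1.574]
force: [-0.4, 0.8, -0.1]
opening: 85.8
grip_force: 0.0
```

>>> {"api": "apply_moves", "payload": {
  "series": [
    [-30, 24, 0, 0, 0, 0],
    [-60, 48, 0, 0, 0, 0],
    [-90, 72, 0, 0, 0, 0],
    [-115, 92, 0, 0, 0, 0],
    [-136, 110, 0, 0, 0, 0]
  ]
}}

```text
t: 3.07
ee_pos: [260.2, 520.6, 231.4]
ee_rot: [3.141, 0.0, 1.577]
force: [0.5, -0.9, -0.6]
opening: 85.4
grip_force: 0.0
```

>>> {"api": "apply_moves", "payload": {
  "series": [
    [-30, 24, 0, 0, 0, 0],
    [-60, 48, 0, 0, 0, 0],
    [-90, 72, 0, 0, 0, 0],
    [-115, 92, 0, 0, 0, 0],
    [-136, 110, 0, 0, 0, 0]
  ]
}}

```text
t: 3.48
ee_pos: [370.4, 384.6, 231.6]
ee_rot: [3.141, -0.0, 1.577]
force: [-0.1, 0.7, 0.5]
opening: 85.4
grip_force: 0.0
```

>>> {"api": "apply_moves", "payload": {
  "series": [
    [-30, 24, 0, 0, 0, 0],
    [-60, 48, 0, 0, 0, 0],
    [-90, 72, 0, 0, 0, 0],
    [-115, 92, 0, 0, 0, 0],
    [-136, 110, 0, 0, 0, 0]
  ]
}}

```text
t: 3.9
ee_pos: [480.6, 248.5, 231.7]
ee_rot: [3.141, 0.0, 1.576]
force: [0.4, 0.2, -0.2]
opening: 85.4
grip_force: 0.0
```

Run:
```python
from h import *
st()
snap('wrist','w1.png')
k=ctrl.get_calibration('wrist'); print((-np.array(k['R']).T@np.array(k['t'])).round(), np.array(k['R']).round(2).tolist())
for l,z in [('jig',18),('iron0',5)]:
    for d in ctrl.trace('wrist',l)[:5]: print(l,round(d['score'],2),*rect('wrist',d['region'],z))
```

```text
t 3.9 pos [480.6 248.5 231.7] rpy [180.    0.   90.3] F [ 0.4  0.2 -0.2] M [ 0.01 -0.01  0.08] op 85.4 g 0.0
[484. 322. 374.] [[1.0, 0.0, 0.0], [0.0, -0.95, 0.3], [0.0, -0.3, -0.95]]
jig 0.81 [637.1 108. ] [310.8 138.5] 88.3
iron0 0.96 [381.4 343.1] [149.9  35.3] -10.6
iron0 0.7 [367.6 246.8] [149.5  35. ] 5.3
iron0 0.67 [555.1 365.1] [151.2  35.3] 8.2
```

View pics/w1.png

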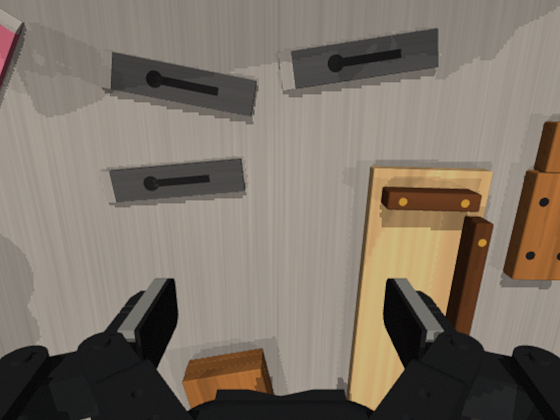

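The picture shows three dark irons at (180,82), (360,58) and (178,180), with their bevels on the left (-x). The jig corner with fence and stop is at (372,167)–(491,170).

>>> {"api": "apply_moves", "payload": {
  "series": [
    [-40, -4, -7, 0, 0, 0],
    [-80, -8, -14, 0, 0, 0],
    [-120, -12, -21, 0, 0, 0],
    [-160, -16, -28, 0, 0, 0],
    [-199, -20, -35, 0, 0, 0]
  ]
}}

```text
t: 4.47
ee_pos: [458.5, 51.2, 266.8]
ee_rot: [3.141, -0.0, 1.578]
force: [0.8, -0.4, 0.2]
opening: 85.4
grip_force: 0.0
```

>>> {"api": "apply_moves", "payload": {
  "series": [
    [-40, -4, -7, 0, 0, 0],
    [-80, -8, -14, 0, 0, 0],
    [-120, -12, -21, 0, 0, 0],
    [-160, -16, -28, 0, 0, 0],
    [-199, -20, -35, 0, 0, 0]
  ]
}}

```text
t: 4.88
ee_pos: [439.1, -148.0, 302.0]
ee_rot: [3.141, -0.0, 1.577]
force: [0.9, -0.2, -0.5]
opening: 85.5
grip_force: 0.0
```

Run:
```python
from h import *
st()
snap('wrist','w2.png')
for l,z in [('holder',38),('jig',18),('bar',46),('cradle',6)]:
    for d in ctrl.trace('wrist',l)[:3]: print(l,round(d['score'],2),*rect('wrist',d['region'],z), [f(np.nonzero(d['region'])[i]).item() for i in (1,0) for f in (np.min,np.max)])
for l in ['foot_face','pivot','handle_tip','toggle']:
    print(l,[(round(d['score'],2),np.round(d['centre']).tolist()) for d in ctrl.spot_in('wrist',l)][:2])
c=ctrl.get_calibration('wrist'); c0=dict(c)
```

```text
t 4.9 pos [ 439.1 -148.   302. ] rpy [179.9  -0.   90.3] F [ 0.9 -0.2 -0.5] M [ 0.03 -0.02 -0.03] op 85.5 g 0.0
holder 0.72 [ 441.2 -108.1] [260.7  95.4] -78.9 [211, 338, 0, 245]
jig 0.68 [ 631.  -115.4] [296.1 137.8] 88.3 [375, 529, 0, 255]
bar 0.73 [ 461.1 -378.6] [188.8  53.5] 16.9 [228, 368, 314, 377]
bar 0.6 [ 440.5 -103.1] [255.9  92.9] -78.6 [211, 338, 0, 245]
cradle 0.96 [ 463.8 -372. ] [159.3  39.6] 17.2 [241, 350, 301, 348]
foot_face [(0.65, [615.0, -59.0, 58.0]), (0.4, [741.0, -70.0, 26.0])]
pivot [(0.7, [615.0, -80.0, 22.0])]
handle_tip [(0.55, [609.0, -180.0, 71.0])]
toggle [(0.72, [605.0, -174.0, 71.0])]
```

View pics/w2.png

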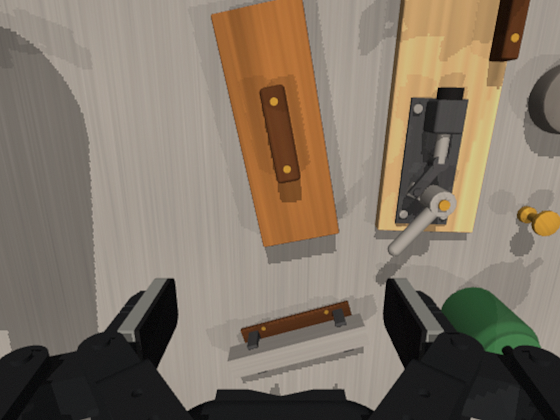

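Run:
```python
from h import *
c=ctrl.get_calibration('wrist'); R=np.array(c['R']); C=-R.T@np.array(c['t'])
c1=dict(c); C1=C+np.array([480.6,248.5,231.7])-np.array([439.1,-148,302]); c1['t']=-R@C1
A=ray('w',[[372,167],[491,170]],18,c1); B=ray('w',[[379,231],[472,235]],18,c)
W=np.r_[A,B][:,:2]; J=np.array([[-52,167],[70,167],[-52,-322],[70,-322.]])
mw,mj=W.mean(0),J.mean(0); H=(J-mj).T@(W-mw); a=np.arctan2(H[0,1]-H[1,0],H[0,0]+H[1,1])
Rj=np.array([[np.cos(a),-np.sin(a)],[np.sin(a),np.cos(a)]]); o=mw-Rj@mj
print('W',W.round(1).tolist(),'jig',o.round(1),np.degrees(a).round(2),'res',(W-(J@Rj.T+o)).round(1).tolist())
print('pivot meas',ray('w',[443,205],72,c).round(1),'calc',(o+Rj@[0,-271]).round(1))
print('tip',ray('w',[394,250],64,c).round(1))
print('batten',ray('w',[[275,102],[287,168]],68,c).round(1))
# holder -x face from side
h0=np.array([439,-104]);
for yaw in [11.3]:
    t=np.radians(yaw);Rh=np.array([[np.cos(t),-np.sin(t)],[np.sin(t),np.cos(t)]])
    pts=[np.r_[h0+Rh@[-47.5,y],z] for y,z in [(131,38),(131,0),(-131,0),(-131,38)]]
    p=proj('side',pts).astype(np.float32); print(p.round())
    M=cv2.getPerspectiveTransform(p,np.float32([[30,30],[30,144],[816,144],[816,30]]))
    cv2.imwrite('pics/face.png',cv2.warpPerspective(cv2.imread('pics/side0.png'),M,(780,180),flags=cv2.INTER_CUBIC))
```

```text
W [[573.7, 265.5], [693.5, 263.1], [566.0, -224.8], [684.9, -229.6]] jig [621.9  96.2] -0.99 res [[0.9, 1.4], [-1.3, 1.1], [1.7, 0.0], [-1.4, -2.6]]
pivot meas [[ 616.7 -174.8   72. ]] calc [ 617.2 -174.8]
tip [[ 571.7 -231.2   64. ]]
batten [[ 434.6  -69.3   68. ]
 [ 447.4 -136.    68. ]]
[[252. 251.]
 [253. 260.]
 [314. 333.]
 [315. 324.]]
```

View pics/face.png

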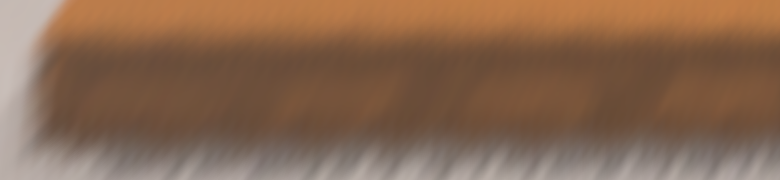

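The robot-side face shows a regular dark pattern about 64 mm apart, which matches slot mouths. I take it as the front. Jig pose is about (621.9, 96.2), −1.0°. Next I grasp the batten.

>>> {"api": "apply_moves", "payload": {
  "series": [
    [10, 0, 25, 0, 0, -3],
    [20, 0, 50, 0, 0, -6],
    [35, 1, 75, 0, 0, -9],
    [45, 1.6, 100, 0, 0, -10.9],
    [45, 1.6, 100, 0, 0, -10.9]
  ]
}}

```text
t: 5.75
ee_pos: [437.9, -98.6, 195.5]
ee_rot: [-3.133, -0.007, 1.766]
force: [-0.4, -0.1, -0.8]
opening: 85.2
grip_force: 0.0
```

>>> {"api": "apply_moves", "payload": {
  "series": [
    [0, 0, 40, 0, 0, 0],
    [0, 0, 80, 0, 0, 0],
    [0, 0, 115, 0, 0, 0],
    [0, 0, 140, 0, 0, 0],
    [0, 0, 158, 0, 0, 0]
  ]
}}

```text
t: 6.17
ee_pos: [440.6, -101.9, 41.8]
ee_rot: [-3.14, -0.001, 1.762]
force: [-0.5, -0.1, 0.1]
opening: 85.6
grip_force: 0.0
```

>>> {"api": "apply_moves", "payload": {
  "series": [
    [0, 0, 0, 0, 0, 0],
    [0, 0, 0, 0, 0, 0],
    [0, 0, 0, 0, 0, 0],
    [0, 0, 0, 0, 0, 0],
    [0, 0, 0, 0, 0, 0]
  ],
  "grip": 0
}}

```text
t: 6.58
ee_pos: [441.0, -103.2, 45.2]
ee_rot: [-3.139, 0.001, 1.764]
force: [-8.7, -1.1, 17.9]
opening: 25.8
grip_force: 14.3
```

>>> {"api": "apply_moves", "payload": {
  "series": [
    [0, 0, 0, 0, 0, 0],
    [0, 0, 0, 0, 0, 0],
    [0, 0, 0, 0, 0, 0],
    [0, 0, 0, 0, 0, 0],
    [0, 0, 0, 0, 0, 0]
  ]
}}

```text
t: 7.0
ee_pos: [441.5, -103.3, 45.4]
ee_rot: [-3.141, 0.002, 1.763]
force: [-4.8, -0.9, 7.8]
opening: 25.2
grip_force: 62.1
```

>>> {"api": "apply_moves", "payload": {
  "series": [
    [0, 0, -3, 0, 0, 0],
    [0, 0, -10, 0, 0, 0],
    [0, 0, -25, 0, 0, 0],
    [0, 0, -50, 0, 0, 0],
    [0, 0, -80, 0, 0, 0]
  ]
}}

```text
t: 7.42
ee_pos: [438.5, -101.0, 121.4]
ee_rot: [-3.136, -0.005, 1.761]
force: [1.4, -1.0, -7.5]
opening: 25.1
grip_force: 60.2
```

Run:
```python
from h import *
st()
im=snap('side','s2.png'); cv2.imwrite('pics/s2c.png',cv2.resize(im[170:350,170:410],None,fx=3,fy=3)[:, :, ::-1])
```

```text
t 7.4 pos [ 438.5 -101.   121.4] rpy [-179.7   -0.3  100.9] F [ 1.4 -1.  -7.5] M [-0.01 -0.07  0.02] op 25.1 g 60.2
```

View pics/s2c.png

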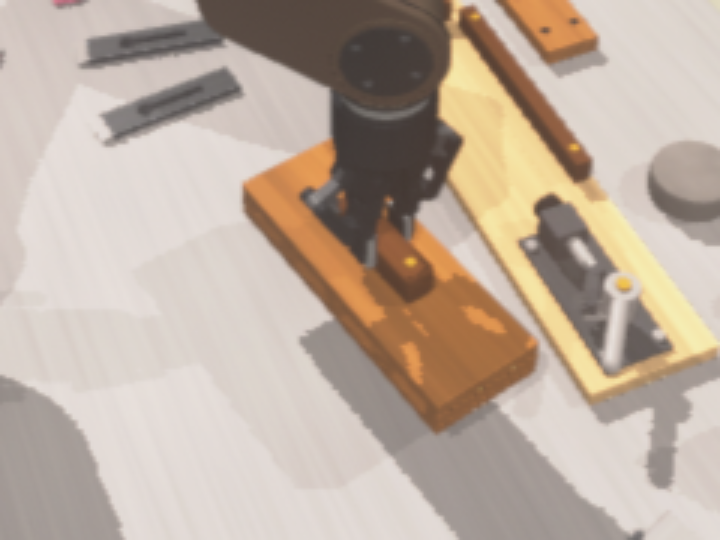

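>>> {"api": "apply_moves", "payload": {
  "series": [
    [0, 0, -15, 0, 0, -7],
    [0, 0, -30, 0, 0, -14],
    [0, 0, -45, 0, 0, -21],
    [0, 0, -60, 0, 0, -28],
    [0, 0, -60, 0, 0, -35]
  ]
}}

```text
t: 7.88
ee_pos: [442.5, -102.9, 185.7]
ee_rot: [3.14, 0.005, 2.379]
force: [1.1, 0.4, -6.6]
opening: 24.8
grip_force: 60.6
```

Run:
```python
from h import *
st()
im=snap('side'); cv2.imwrite('pics/s3c.png',cv2.resize(im[200:360,190:390],None,fx=3.5,fy=3.5,interpolation=cv2.INTER_CUBIC)[:, :, ::-1])
```

```text
t 7.9 pos [ 442.5 -102.9  185.7] rpy [179.9   0.3 136.3] F [ 1.1  0.4 -6.6] M [-0.06 -0.08 -0.04] op 24.8 g 60.6
```

View pics/s3c.png

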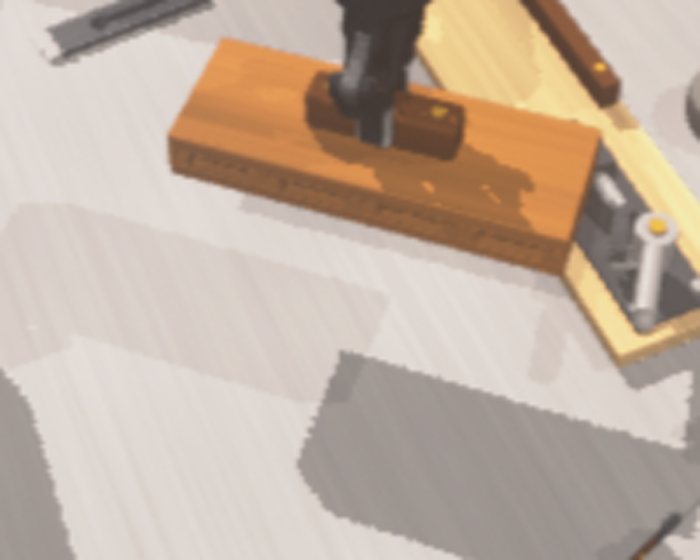

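Four slot mouths show faintly along the robot-side face, at about (200,160), (300,185), (405,212) and (510,245). The orientation is right, so I carry the holder to the jig.

>>> {"api": "apply_moves", "payload": {
  "series": [
    [0, 0, 0, 0, 0, 5],
    [0, 0, 0, 0, 0, 11],
    [0, 0, 0, 0, 0, 17],
    [0, 0, 0, 0, 0, 22],
    [0, 0, 0, 0, 0, 23.7]
  ]
}}

```text
t: 8.35
ee_pos: [440.1, -101.8, 181.4]
ee_rot: [-3.14, -0.002, 1.952]
force: [0.4, -0.2, -7.3]
opening: 25.2
grip_force: 60.6
```

>>> {"api": "apply_moves", "payload": {
  "series": [
    [0, 0, 0, 0, 0, 5],
    [0, 0, 0, 0, 0, 11],
    [0, 0, 0, 0, 0, 17],
    [0, 0, 0, 0, 0, 22],
    [0, 0, 0, 0, 0, 23.6]
  ]
}}

```text
t: 8.77
ee_pos: [440.0, -101.8, 181.3]
ee_rot: [-3.139, -0.002, 1.541]
force: [0.1, -0.0, -7.6]
opening: 25.0
grip_force: 60.6
```

>>> {"api": "apply_moves", "payload": {
  "series": [
    [12, 11, 0, 0, 0, 0],
    [35, 30, 0, 0, 0, 0],
    [60, 52, 0, 0, 0, 0],
    [85, 74, 0, 0, 0, 0],
    [99, 86, 0, 0, 0, 0]
  ]
}}

```text
t: 9.18
ee_pos: [530.3, -3.0, 181.5]
ee_rot: [-3.141, -0.002, 1.545]
force: [-0.0, 0.7, -4.9]
opening: 24.9
grip_force: 60.9
```

>>> {"api": "apply_moves", "payload": {
  "series": [
    [25, 22, 0, 0, 0, 0],
    [50, 43, 5, 0, 0, 0],
    [75, 65, 15, 0, 0, 0],
    [92, 80, 25, 0, 0, 0],
    [99, 86, 36, 0, 0, 0]
  ]
}}

```text
t: 9.6
ee_pos: [618.9, 94.2, 145.1]
ee_rot: [-3.141, -0.002, 1.546]
force: [-0.5, -0.4, -6.4]
opening: 24.5
grip_force: 61.1
```

>>> {"api": "apply_moves", "payload": {
  "series": [
    [0, 0, 0, 0, 0, 0],
    [0, 0, 0, 0, 0, 0],
    [0, 0, 0, 0, 0, 0],
    [0, 0, 0, 0, 0, 0],
    [0, 0, 0, 0, 0, 0]
  ]
}}

```text
t: 10.02
ee_pos: [617.9, 90.6, 148.1]
ee_rot: [3.14, 0.0, 1.545]
force: [0.0, 0.3, -6.9]
opening: 25.0
grip_force: 61.1
```

Run:
```python
from h import *
st()
goto(617.8,92.3,67,89)
snap('top')
for d in ctrl.trace('top','holder')[:1]: print(d['score'],*rect('top',d['region'],38+105))
```

```text
t 10.0 pos [617.9  90.6 148.1] rpy [179.9   0.   88.5] F [ 0.   0.3 -6.9] M [-0.02 -0.01 -0.01] op 25.0 g 61.1
row [1.7, -0.1, 81.1, 0.0, 0.0, -0.5] calls 1
0.56 [612.   91.7] [264.9 101.2] 88.7
```

>>> {"api": "apply_moves", "payload": {
  "series": [
    [1, 0, 20, 0, 0, -0.5],
    [1.7, 0, 40, 0, 0, -0.5],
    [1.7, 0, 60, 0, 0, -0.5],
    [1.7, 0, 75, 0, 0, -0.5],
    [1.7, 0, 82, 0, 0, -0.5]
  ]
}}

```text
t: 10.53
ee_pos: [616.1, 92.7, 63.4]
ee_rot: [-3.137, 0.0, 1.555]
force: [-16.3, -1.4, 46.8]
opening: 24.8
grip_force: 69.7
```

>>> {"api": "apply_moves", "payload": {
  "series": [
    [0, 0, 1, 0, 0, 0],
    [0, 0, 2, 0, 0, 0],
    [0, 0, 3, 0, 0, 0],
    [0, 0, 3, 0, 0, 0],
    [0, 0, 3, 0, 0, 0]
  ]
}}

```text
t: 10.95
ee_pos: [619.0, 92.9, 63.7]
ee_rot: [3.139, 0.0, 1.556]
force: [-0.5, -0.1, -5.1]
opening: 24.8
grip_force: 61.5
```

Run:
```python
from h import *
st()
```

```text
t 10.9 pos [619.   92.9  63.7] rpy [179.8   0.   89.1] F [-0.5 -0.1 -5.1] M [-0.12  0.05 -0.  ] op 24.8 g 61.5
```

>>> {"api": "apply_moves", "payload": {
  "series": [
    [0, 1, 0, 0, 0, 0],
    [0, 2, 0, 0, 0, 0],
    [0, 3, 0, 0, 0, 0],
    [0, 4, 0, 0, 0, 0],
    [0, 4, 0, 0, 0, 0]
  ]
}}

```text
t: 11.37
ee_pos: [621.5, 93.0, 63.5]
ee_rot: [-3.14, 0.0, 1.556]
force: [-5.1, -0.6, 1.8]
opening: 24.7
grip_force: 62.3
```

>>> {"api": "apply_moves", "payload": {
  "series": [
    [1, 0, 0, 0, 0, 0],
    [2, 0, 0, 0, 0, 0],
    [3, 0, 0, 0, 0, 0],
    [4, 0, 0, 0, 0, 0],
    [4, 0, 0, 0, 0, 0]
  ]
}}

```text
t: 11.78
ee_pos: [622.2, 95.0, 63.5]
ee_rot: [-3.141, 0.004, 1.555]
force: [-2.7, -6.6, 0.5]
opening: 24.7
grip_force: 62.2
```

>>> {"api": "apply_moves", "payload": {
  "series": [
    [0, 0.5, 0, 0, 0, 0],
    [0, 1, 0, 0, 0, 0],
    [0, 1.5, 0, 0, 0, 0],
    [0, 2, 0, 0, 0, 0],
    [0, 2, 0, 0, 0, 0]
  ]
}}

```text
t: 12.2
ee_pos: [622.4, 95.0, 63.6]
ee_rot: [-3.136, 0.004, 1.555]
force: [-9.8, -6.3, 4.6]
opening: 24.8
grip_force: 62.8
```

>>> {"api": "apply_moves", "payload": {
  "series": [
    [0.5, 0, 0, 0, 0, 0],
    [1, 0, 0, 0, 0, 0],
    [1.5, 0, 0, 0, 0, 0],
    [2, 0, 0, 0, 0, 0],
    [2, 0, 0, 0, 0, 0]
  ]
}}

```text
t: 12.62
ee_pos: [622.4, 95.0, 63.6]
ee_rot: [-3.135, 0.007, 1.556]
force: [-10.0, -12.4, 5.6]
opening: 24.6
grip_force: 62.9
```

>>> {"api": "apply_moves", "payload": {
  "series": [
    [0, 0, 0, 0, 0, 0],
    [0, 0, 0, 0, 0, 0],
    [0, 0, 0, 0, 0, 0],
    [0, 0, 0, 0, 0, 0],
    [0, 0, 0, 0, 0, 0]
  ],
  "grip": 1
}}

```text
t: 13.03
ee_pos: [624.7, 99.4, 63.0]
ee_rot: [3.14, -0.0, 1.556]
force: [-1.1, -0.2, 0.1]
opening: 83.2
grip_force: 0.0
```

>>> {"api": "apply_moves", "payload": {
  "series": [
    [-3, -3, -20, 0, 0, 0],
    [-3, -3, -60, 0, 0, 0],
    [-3, -3, -100, 0, 0, 0],
    [-3, -3, -140, 0, 0, 0],
    [-3, -3, -170, 0, 0, 0]
  ]
}}

```text
t: 13.45
ee_pos: [622.0, 96.4, 236.7]
ee_rot: [3.137, -0.0, 1.556]
force: [0.4, 0.5, -0.2]
opening: 85.4
grip_force: 0.0
```

>>> {"api": "apply_moves", "payload": {
  "series": [
    [-40, -10, -10, 0, 0, 0],
    [-80, -20, -20, 0, 0, 0],
    [-120, -30, -30, 0, 0, 0],
    [-160, -40, -40, 0, 0, 0],
    [-170, -40, -50, 0, 0, 0]
  ]
}}

```text
t: 13.87
ee_pos: [577.1, -77.2, 283.0]
ee_rot: [-3.141, 0.002, 1.553]
force: [0.9, 0.7, -0.1]
opening: 85.1
grip_force: 0.0
```

>>> {"api": "apply_moves", "payload": {
  "series": [
    [0, 0, 0, 0, 0, 0],
    [0, 0, 0, 0, 0, 0],
    [0, 0, 0, 0, 0, 0],
    [0, 0, 0, 0, 0, 0],
    [0, 0, 0, 0, 0, 0]
  ]
}}

```text
t: 14.28
ee_pos: [578.3, -71.8, 281.3]
ee_rot: [-3.14, -0.001, 1.558]
force: [0.6, 0.6, 0.3]
opening: 85.6
grip_force: 0.0
```

Run:
```python
from h import *
st()
snap('wrist','w3.png')
for l,z in [('holder',56),('jig',18)]:
    for d in ctrl.trace('wrist',l)[:1]: print(l,round(d['score'],2),*rect('wrist',d['region'],z))
```

```text
t 14.3 pos [578.3 -71.8 281.3] rpy [-179.9   -0.    89.3] F [0.6 0.6 0.3] M [-0.02 -0.04 -0.03] op 85.6 g 0.0
holder 0.59 [621.8  27.9] [129.6  95.8] 89.0
jig 0.55 [630.3 -86.1] [376.2 123.9] 88.7
```

View pics/w3.png

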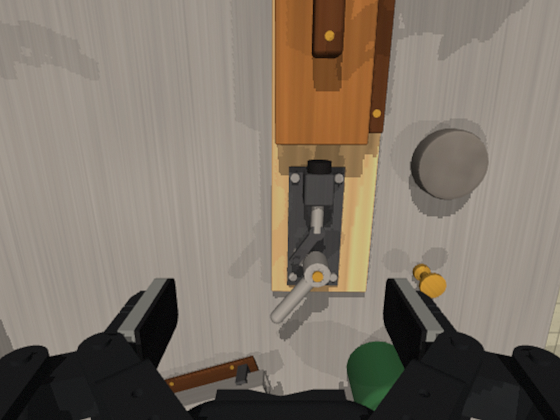

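The holder sits flush against the rear stop. The clamp pivot is at (317,272) and the handle tip at (278,318). Next is the tube.

>>> {"api": "apply_moves", "payload": {
  "series": [
    [-35, -13, 3, 0, 0, 0],
    [-70, -26, 6, 0, 0, 0],
    [-105, -39, 9, 0, 0, 0],
    [-140, -51, 12, 0, 0, 0],
    [-156, -57, 15, 0, 0, 0]
  ]
}}

```text
t: 14.85
ee_pos: [517.8, -231.4, 267.1]
ee_rot: [-3.141, 0.001, 1.554]
force: [-0.3, 0.6, 0.8]
opening: 85.5
grip_force: 0.0
```

>>> {"api": "apply_moves", "payload": {
  "series": [
    [-35, -13, 3, 0, 0, 0],
    [-70, -26, 6, 0, 0, 0],
    [-105, -39, 9, 0, 0, 0],
    [-140, -51, 12, 0, 0, 0],
    [-156, -57, 15, 0, 0, 0]
  ]
}}

```text
t: 15.27
ee_pos: [458.2, -387.0, 252.0]
ee_rot: [-3.141, 0.001, 1.553]
force: [0.4, 0.4, -0.2]
opening: 85.5
grip_force: 0.0
```

>>> {"api": "apply_moves", "payload": {
  "series": [
    [0, 0, 0, 0, 0, 7],
    [0, 0, 0, 0, 0, 14],
    [0, 0, 0, 0, 0, 20],
    [0, 0, 0, 0, 0, 24.1],
    [0, 0, 0, 0, 0, 24.1]
  ]
}}

```text
t: 15.68
ee_pos: [459.8, -383.4, 252.0]
ee_rot: [-3.141, -0.0, 1.134]
force: [0.6, 0.0, -0.4]
opening: 85.6
grip_force: 0.0
```

>>> {"api": "apply_moves", "payload": {
  "series": [
    [0, 0, 0, 0, 0, 7],
    [0, 0, 0, 0, 0, 14],
    [0, 0, 0, 0, 0, 20],
    [0, 0, 0, 0, 0, 24.1],
    [0, 0, 0, 0, 0, 24.1]
  ]
}}

```text
t: 16.1
ee_pos: [459.9, -383.4, 252.2]
ee_rot: [-3.141, -0.0, 0.716]
force: [-0.1, 0.7, -0.4]
opening: 85.3
grip_force: 0.0
```

>>> {"api": "apply_moves", "payload": {
  "series": [
    [0, 0, 0, 0, 0, 7],
    [0, 0, 0, 0, 0, 14],
    [0, 0, 0, 0, 0, 20],
    [0, 0, 0, 0, 0, 24.1],
    [0, 0, 0, 0, 0, 24.1]
  ]
}}

```text
t: 16.52
ee_pos: [459.8, -383.4, 252.3]
ee_rot: [-3.141, 0.0, 0.296]
force: [-0.2, -0.6, -0.2]
opening: 85.1
grip_force: 0.0
```

Run:
```python
from h import *
st()
snap('wrist','w4.png')
for l,z in [('bar',46),('cradle',6)]:
    for d in ctrl.trace('wrist',l)[:2]: print(l,round(d['score'],2),*rect('wrist',d['region'],z))
```

```text
t 16.5 pos [ 459.8 -383.4  252.3] rpy [-180.    0.   17.] F [-0.2 -0.6 -0.2] M [ 0.03 -0.06 -0.06] op 85.1 g 0.0
bar 0.56 [ 466.  -391.9] [189.5  30.9] 17.5
cradle 0.71 [ 468.1 -390.7] [160.6  59.7] 17.4
```

View pics/w4.png

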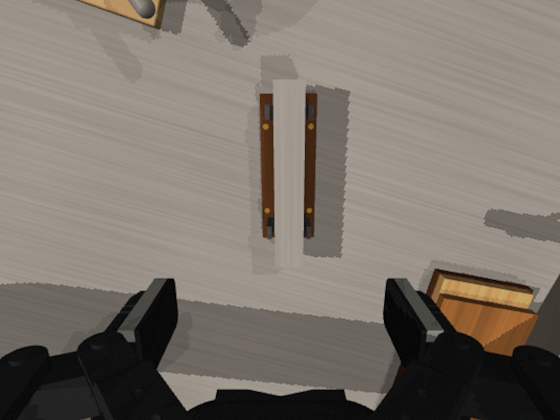

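The tube lies in the cradle, centred at about (289,175), clear all round. Grasping it now.

>>> {"api": "apply_moves", "payload": {
  "series": [
    [2, 5, 30, 0, 0, -0.4],
    [4, 9.6, 65, 0, 0, -0.4],
    [4, 9.6, 100, 0, 0, -0.4],
    [4, 9.6, 130, 0, 0, -0.4],
    [4, 9.6, 140, 0, 0, -0.4]
  ]
}}

```text
t: 17.08
ee_pos: [463.9, -389.0, 106.5]
ee_rot: [-3.133, 0.004, 0.303]
force: [0.2, 1.4, -0.9]
opening: 85.2
grip_force: 0.0
```

>>> {"api": "apply_moves", "payload": {
  "series": [
    [0, 0, 30, 0, 0, 0],
    [0, 0, 60, 0, 0, 0],
    [0, 0, 85, 0, 0, 0],
    [0, 0, 98, 0, 0, 0],
    [0, 0, 99, 0, 0, 0]
  ]
}}

```text
t: 17.5
ee_pos: [465.1, -390.2, 10.8]
ee_rot: [-3.137, 0.002, 0.302]
force: [-0.2, 0.2, -0.1]
opening: 85.6
grip_force: 0.0
```

>>> {"api": "apply_moves", "payload": {
  "series": [
    [0, 0, 0, 0, 0, 0],
    [0, 0, 0, 0, 0, 0],
    [0, 0, 0, 0, 0, 0],
    [0, 0, 0, 0, 0, 0],
    [0, 0, 0, 0, 0, 0]
  ],
  "grip": 0
}}

```text
t: 17.92
ee_pos: [467.1, -392.3, 15.4]
ee_rot: [3.14, -0.001, 0.301]
force: [0.5, -1.1, -0.4]
opening: 28.7
grip_force: 60.4
```

>>> {"api": "apply_moves", "payload": {
  "series": [
    [0, 0, 0, 0, 0, 0],
    [0, 0, 0, 0, 0, 0],
    [0, 0, 0, 0, 0, 0],
    [0, 0, 0, 0, 0, 0],
    [0, 0, 0, 0, 0, 0]
  ]
}}

```text
t: 18.33
ee_pos: [467.2, -392.4, 15.3]
ee_rot: [3.14, -0.001, 0.301]
force: [-0.2, 0.7, 6.3]
opening: 29.0
grip_force: 61.6
```

>>> {"api": "apply_moves", "payload": {
  "series": [
    [0, 0, -3, 0, 0, 0],
    [0, 0, -12, 0, 0, 0],
    [0, 0, -30, 0, 0, 0],
    [0, 0, -55, 0, 0, 0],
    [0, 0, -80, 0, 0, 0]
  ]
}}

```text
t: 18.75
ee_pos: [465.2, -390.5, 92.7]
ee_rot: [-3.138, 0.002, 0.301]
force: [1.1, 0.5, -2.8]
opening: 29.2
grip_force: 60.3
```

Run:
```python
from h import *
st()
```

```text
t 18.8 pos [ 465.2 -390.5   92.7] rpy [-1.798e+02  1.000e-01  1.720e+01] F [ 1.1  0.5 -2.8] M [-0.03 -0.09  0.02] op 29.2 g 60.3
```

```bash
cat >> h.py <<'E'
def tool_T(p,rpy):
    from scipy.spatial.transform import Rotation as Ro
    T=np.eye(4);T[:3,:3]=Ro.from_euler('xyz',rpy).as_matrix();T[:3,3]=p;return T
def cal_at(p,rpy):
    s=ctrl.observe(); c=dict(ctrl.get_calibration('wrist')); E=np.eye(4);E[:3,:3]=c['R'];E[:3,3]=c['t']
    E2=E@tool_T(s['ee_pos'],s['ee_rot'])@np.linalg.inv(tool_T(p,rpy)); c['R']=E2[:3,:3];c['t']=E2[:3,3];return c
E
python3 - <<'E'
from h import *
r=np.radians
c3=cal_at([578.3,-71.8,281.3],r([-179.9,0,89.3]));c2=cal_at([439.1,-148,302],r([179.9,0,90.3]))
print('piv',ray('w',[317,273],72,c3).round(1),'tip',ray('w',[279,318],64,c3).round(1))
a=cv2.imread('pics/w3.png')[240:340,250:350]; b=cv2.imread('pics/w2.png')[180:280,370:470]
cv2.imwrite('pics/hnd.png',cv2.resize(np.hstack([a,b]),(800,400),interpolation=cv2.INTER_CUBIC))
snap('top');snap('side')
for cam in ['top','side']:
  for d in ctrl.trace(cam,'handle_tip')[:1]: print(cam,d['score'],*rect(cam,d['region'],64))
E
```

```text
piv [[ 617.5 -173.3   72. ]] tip [[ 575.2 -235.    64. ]]
top 0.55 [ 586.4 -185.7] [97.1 51.2] 44.3
side 0.47 [ 601.2 -171.2] [34.7 22.2] -71.3
```

View pics/hnd.png

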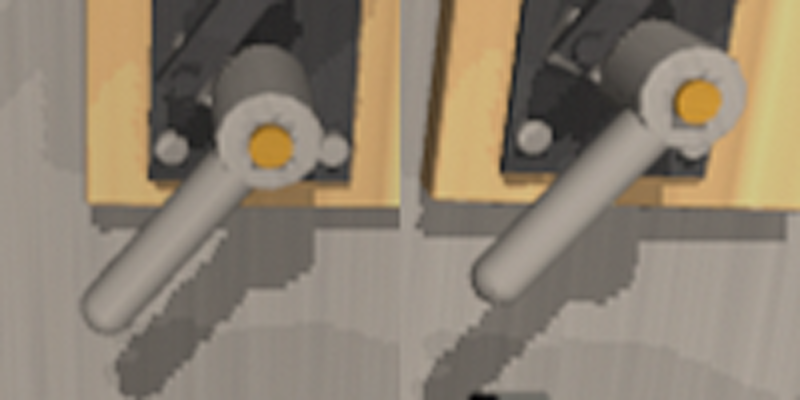

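Run:
```python
from h import *
r=np.radians
c3=cal_at([578.3,-71.8,281.3],r([-179.9,0,89.3]));c2=cal_at([439.1,-148,302],r([179.9,0,90.3]))
for c,h,a in [(c3,[317.3,275],[[306.5,285],[276.5,317.5]]),(c2,[444.2,203.8],[[432.2,214.3],[394,249.8]])]:
    H=ray('w',h,72,c)[0,:2]; A=ray('w',a,64,c)[:,:2]; d=A[1]-A[0]; n=np.array([-d[1],d[0]])/np.linalg.norm(d)
    print('hub',H.round(1),'axis pts',A.round(1).tolist(),'ang',np.degrees(np.arctan2(d[1],d[0])).round(1),'offset of hub from axis',((H-A[0])@n).round(1),'tip dist',np.linalg.norm(A[1]-H).round(1))
```

```text
hub [ 617.9 -175.7] axis pts [[606.8, -192.2], [572.3, -234.3]] ang -129.4 offset of hub from axis -1.9 tip dist 74.2
hub [ 618.5 -175.4] axis pts [[610.7, -189.9], [572.3, -233.2]] ang -131.6 offset of hub from axis -3.8 tip dist 74.1
```

>>> {"api": "apply_moves", "payload": {
  "series": [
    [8, -9, 0, 0, 0, -6.5],
    [16, -19, 0, 0, 0, -13.5],
    [24, -28, 0, 0, 0, -20.5],
    [32, -38, 0, 0, 0, -27.5],
    [39.2, -46.4, 0, 0, 0, -33.9]
  ]
}}

```text
t: 19.37
ee_pos: [488.5, -333.5, 89.9]
ee_rot: [-3.136, -0.001, 0.898]
force: [0.3, -0.1, -3.4]
opening: 29.1
grip_force: 60.4
```

>>> {"api": "apply_moves", "payload": {
  "series": [
    [0, 0, 10, 0, 0, 0],
    [0, 0, 20, 0, 0, 0],
    [0, 0, 30, 0, 0, 0],
    [0, 0, 40, 0, 0, 0],
    [0, 0, 45, 0, 0, 0]
  ]
}}

```text
t: 19.78
ee_pos: [488.4, -335.2, 45.1]
ee_rot: [-3.137, -0.0, 0.891]
force: [-1.2, 0.6, -3.6]
opening: 29.1
grip_force: 60.4
```

>>> {"api": "apply_moves", "payload": {
  "series": [
    [0, 0, 0, 0, 0, 0],
    [0, 0, 0, 0, 0, 0],
    [0, 0, 0, 0, 0, 0],
    [0, 0, 0, 0, 0, 0],
    [0, 0, 0, 0, 0, 0]
  ]
}}

```text
t: 20.2
ee_pos: [490.4, -336.2, 49.2]
ee_rot: [3.14, 0.0, 0.892]
force: [-0.0, -0.1, -3.2]
opening: 29.1
grip_force: 60.4
```

Run:
```python
from h import *
st(); goto(489.9,-335.4,48.3,51.3)
a=np.radians(-128.7);u=np.array([np.cos(a),np.sin(a)])
for cam in ['top','side']:
    snap(cam,cam+'5.png')
    for d in ctrl.trace(cam,'bar')[:1]: print(cam,d['score'],*rect(cam,d['region'],79))
    print(cam,'tip,tube near end',proj(cam,[np.r_[618+80*u[0],-175.5+80*u[1],64],np.r_[618+110*u[0],-175.5+110*u[1],64],[618,-175.5,72]]).round())
t=cv2.imread('pics/top5.png')[150:250,350:450]; s=cv2.imread('pics/side5.png')[240:390,310:460]
cv2.imwrite('pics/pre.png',np.hstack([cv2.resize(t,(400,400),interpolation=2),cv2.resize(s,(400,400),interpolation=2)]))
```

```text
t 20.2 pos [ 490.4 -336.2   49.2] rpy [179.9   0.   51.1] F [-0.  -0.1 -3.2] M [0.01 0.04 0.01] op 29.1 g 60.4
row [0.3, -0.9, 0.9, 0.0, 0.0, -0.2] calls 1
top 0.7 [ 518.7 -292.4] [89.6 38.9] 52.2
top tip,tube near end [[386. 193.]
 [393. 199.]
 [367. 178.]]
side 0.73 [ 460.4 -374.1] [125.3  30.4] 51.1
side tip,tube near end [[373. 293.]
 [371. 303.]
 [377. 264.]]
```

View pics/pre.png

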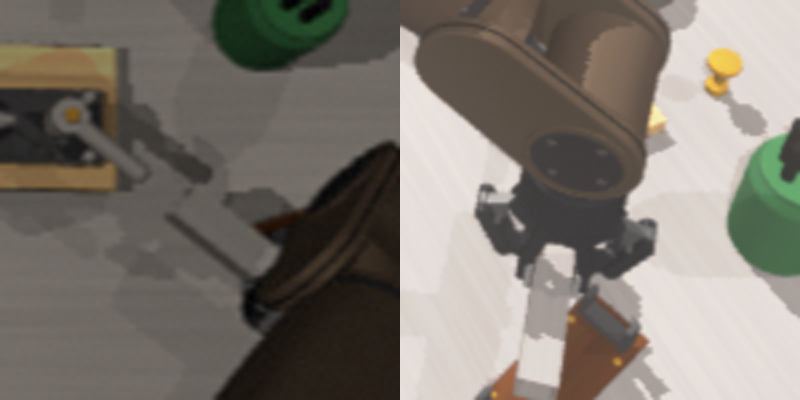

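In the top view (left half) the tube lines up with the handle: handle tip at about (140,175), tube's near end at about (182,197). I advance slowly and watch the force.

>>> {"api": "apply_moves", "payload": {
  "series": [
    [5, 0, 0.9, 0, 0, -0.2],
    [12, 0, 0.9, 0, 0, -0.2],
    [18, 0, 0.9, 0, 0, -0.2],
    [23, 0, 0.9, 0, 0, -0.2],
    [26, 0, 0.9, 0, 0, -0.2]
  ]
}}

```text
t: 20.82
ee_pos: [506.9, -314.5, 47.3]
ee_rot: [-3.141, -0.0, 0.897]
force: [-0.5, -0.4, -3.1]
opening: 29.4
grip_force: 60.4
```

>>> {"api": "apply_moves", "payload": {
  "series": [
    [3, 0, 0, 0, 0, 0],
    [6, 0, 0, 0, 0, 0],
    [9, 0, 0, 0, 0, 0],
    [12, 0, 0, 0, 0, 0],
    [15, 0, 0, 0, 0, 0]
  ]
}}

```text
t: 21.23
ee_pos: [515.8, -303.6, 47.4]
ee_rot: [-3.142, 0.0, 0.896]
force: [0.1, 0.1, -2.8]
opening: 28.9
grip_force: 60.4
```

Run:
```python
from h import *
st()
snap('top','top6.png');snap('side','side6.png')
```

```text
t 21.2 pos [ 515.8 -303.6   47.4] rpy [-180.     0.    51.3] F [ 0.1  0.1 -2.8] M [-0.   -0.03  0.02] op 28.9 g 60.4
```

>>> {"api": "apply_moves", "payload": {
  "series": [
    [4, 0, 0, 0, 0, 0],
    [8, 0, 0, 0, 0, 0],
    [12, 0, 0, 0, 0, 0],
    [16, 0, 0, 0, 0, 0],
    [20, 0, 0, 0, 0, 0]
  ]
}}

```text
t: 21.75
ee_pos: [528.4, -287.8, 47.4]
ee_rot: [-3.142, -0.0, 0.896]
force: [0.1, -0.5, -2.8]
opening: 29.2
grip_force: 60.4
```

>>> {"api": "apply_moves", "payload": {
  "series": [
    [4, 0, 0, 0, 0, 0],
    [8, 0, 0, 0, 0, 0],
    [12, 0, 0, 0, 0, 0],
    [16, 0, 0, 0, 0, 0],
    [20, 0, 0, 0, 0, 0]
  ]
}}

```text
t: 22.17
ee_pos: [540.9, -272.2, 47.4]
ee_rot: [-3.142, 0.0, 0.896]
force: [0.2, 0.3, -2.6]
opening: 29.0
grip_force: 60.4
```

Run:
```python
from h import *
st()
t=snap('top');s=snap('side')
t=t[150:250,350:450,::-1]; s=s[230:380,310:460,::-1]
cv2.imwrite('pics/ins.png',np.hstack([cv2.resize(t,(400,400),interpolation=2),cv2.resize(s,(400,400),interpolation=2)]))
```

```text
t 22.2 pos [ 540.9 -272.2   47.4] rpy [-180.     0.    51.3] F [ 0.2  0.3 -2.6] M [ 0.01 -0.02  0.01] op 29.0 g 60.4
```

View pics/ins.png

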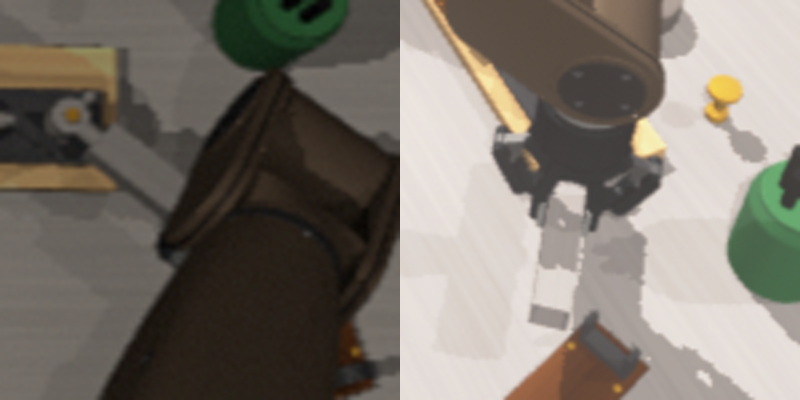

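The tube is seated over the handle, its end next to the hub at about (95,130) in the left half. Now I swing clockwise about the pivot with radius 124 mm.

>>> {"api": "apply_moves", "payload": {
  "series": [
    [0.1, -5.2, 0, 0, 0, 2.4],
    [0.4, -10.4, 0, 0, 0, 4.8],
    [1, -15.5, 0, 0, 0, 7.2],
    [1.7, -20.6, 0, 0, 0, 9.6],
    [2.7, -25.7, 0, 0, 0, 12]
  ]
}}

```text
t: 22.68
ee_pos: [523.3, -255.4, 47.9]
ee_rot: [3.137, -0.001, 0.683]
force: [4.1, -2.1, -5.3]
opening: 29.1
grip_force: 60.2
```

>>> {"api": "apply_moves", "payload": {
  "series": [
    [0.1, -5.2, 0, 0, 0, 2.4],
    [0.4, -10.4, 0, 0, 0, 4.8],
    [1, -15.5, 0, 0, 0, 7.2],
    [1.7, -20.6, 0, 0, 0, 9.6],
    [2.7, -25.7, 0, 0, 0, 12]
  ]
}}

```text
t: 23.1
ee_pos: [509.0, -234.1, 47.9]
ee_rot: [3.137, -0.001, 0.474]
force: [3.1, -3.4, -5.2]
opening: 29.0
grip_force: 60.2
```

>>> {"api": "apply_moves", "payload": {
  "series": [
    [0.1, -5.2, 0, 0, 0, 2.4],
    [0.4, -10.4, 0, 0, 0, 4.8],
    [1, -15.5, 0, 0, 0, 7.2],
    [1.7, -20.6, 0, 0, 0, 9.6],
    [2.7, -25.7, 0, 0, 0, 12]
  ]
}}

```text
t: 23.52
ee_pos: [499.3, -210.1, 47.9]
ee_rot: [3.138, -0.002, 0.265]
force: [1.3, -3.6, -4.9]
opening: 29.5
grip_force: 60.2
```

>>> {"api": "apply_moves", "payload": {
  "series": [
    [0.1, -5.2, 0, 0, 0, 2.4],
    [0.4, -10.4, 0, 0, 0, 4.8],
    [1, -15.5, 0, 0, 0, 7.2],
    [1.7, -20.6, 0, 0, 0, 9.6],
    [2.7, -25.7, 0, 0, 0, 12]
  ]
}}

```text
t: 23.93
ee_pos: [494.8, -184.7, 47.8]
ee_rot: [3.138, -0.001, 0.055]
force: [-0.2, -5.4, -4.4]
opening: 29.5
grip_force: 60.3
```

Run:
```python
from h import *
st(); p=np.array(ctrl.observe()['ee_pos'][:2])-[618,-175.5]; print(np.hypot(*p),np.degrees(np.arctan2(p[1],p[0])))
```

```text
t 23.9 pos [ 494.8 -184.7   47.8] rpy [ 1.798e+02 -1.000e-01  3.200e+00] F [-0.2 -5.4 -4.4] M [-0.88  0.02 -0.29] op 29.5 g 60.3
123.50973721100978 -175.72697460632273
```

>>> {"api": "apply_moves", "payload": {
  "series": [
    [0.1, -5.2, 0, 0, 0, 2.4],
    [0.4, -10.4, 0, 0, 0, 4.8],
    [1, -15.5, 0, 0, 0, 7.2],
    [1.7, -20.6, 0, 0, 0, 9.6],
    [2.7, -25.7, 0, 0, 0, 12]
  ]
}}

```text
t: 24.35
ee_pos: [495.9, -160.5, 47.8]
ee_rot: [3.136, -0.002, -0.155]
force: [-1.3, -10.1, -5.8]
opening: 29.2
grip_force: 60.3
```

>>> {"api": "apply_moves", "payload": {
  "series": [
    [0.1, -5.2, 0, 0, 0, 2.4],
    [0.4, -10.4, 0, 0, 0, 4.8],
    [1, -15.5, 0, 0, 0, 7.2],
    [1.7, -20.6, 0, 0, 0, 9.6],
    [2.7, -25.7, 0, 0, 0, 12]
  ]
}}

```text
t: 24.77
ee_pos: [502.1, -134.5, 47.7]
ee_rot: [3.138, -0.001, -0.364]
force: [-2.0, -6.2, -4.3]
opening: 29.1
grip_force: 60.5
```

>>> {"api": "apply_moves", "payload": {
  "series": [
    [0, -2, 0, 0, 0, 1],
    [0.1, -4, 0, 0, 0, 2],
    [0.2, -6.5, 0, 0, 0, 3],
    [0.3, -8.6, 0, 0, 0, 4],
    [0.3, -8.6, 0, 0, 0, 4]
  ]
}}

```text
t: 25.18
ee_pos: [505.8, -123.8, 47.5]
ee_rot: [-3.141, -0.0, -0.431]
force: [-0.9, -0.6, -3.1]
opening: 28.8
grip_force: 60.7
```

Run:
```python
from h import *
st(); p=np.array(ctrl.observe()['ee_pos'][:2])-[618,-175.5]; print(np.hypot(*p),np.degrees(np.arctan2(p[1],p[0])))
```

```text
t 25.2 pos [ 505.8 -123.8   47.5] rpy [-179.9   -0.   -24.7] F [-0.9 -0.6 -3.1] M [-0.04  0.02 -0.03] op 28.8 g 60.7
123.55833463876759 155.2518662105965
```

>>> {"api": "apply_moves", "payload": {
  "series": [
    [0, -2, 0, 0, 0, 1],
    [0.1, -4, 0, 0, 0, 2],
    [0.2, -6.5, 0, 0, 0, 3],
    [0.3, -8.6, 0, 0, 0, 4],
    [0.3, -8.6, 0, 0, 0, 4]
  ]
}}

```text
t: 25.6
ee_pos: [508.8, -118.4, 47.3]
ee_rot: [3.137, -0.0, -0.502]
force: [-3.0, -8.7, -3.9]
opening: 29.2
grip_force: 60.6
```

Run:
```python
from h import *
st(); p=np.array(ctrl.observe()['ee_pos'][:2])-[618,-175.5]; print(np.hypot(*p),np.degrees(np.arctan2(p[1],p[0])))
```

```text
t 25.6 pos [ 508.8 -118.4   47.3] rpy [179.8  -0.  -28.8] F [-3.  -8.7 -3.9] M [-1.34  0.58 -0.5 ] op 29.2 g 60.6
123.27444289800921 152.39331508583706
```

>>> {"api": "apply_moves", "payload": {
  "series": [
    [0, 2.2, 0, 0, 0, -1],
    [0.1, 4.4, 0, 0, 0, -2],
    [0.2, 6.5, 0, 0, 0, -3],
    [0.4, 9.7, 0, 0, 0, -4.5],
    [0.4, 9.7, 0, 0, 0, -4.5]
  ]
}}

```text
t: 26.02
ee_pos: [505.0, -125.4, 47.4]
ee_rot: [-3.141, 0.0, -0.421]
force: [-0.3, -0.0, -2.5]
opening: 29.2
grip_force: 60.7
```

>>> {"api": "apply_moves", "payload": {
  "series": [
    [-4, 0, 0, 0, 0, 0],
    [-8, 0, 0, 0, 0, 0],
    [-13, 0, 0, 0, 0, 0],
    [-18, 0, 0, 0, 0, 0],
    [-23, 0, 0, 0, 0, 0]
  ]
}}

```text
t: 26.43
ee_pos: [483.4, -115.6, 47.3]
ee_rot: [-3.142, 0.0, -0.422]
force: [0.2, 0.0, -2.3]
opening: 29.3
grip_force: 60.7
```

>>> {"api": "apply_moves", "payload": {
  "series": [
    [-5, 0, 0, 0, 0, 0],
    [-10, 0, 0, 0, 0, 0],
    [-15, 0, 0, 0, 0, 0],
    [-20, 0, 0, 0, 0, 0],
    [-24, 0, 0, 0, 0, 0]
  ]
}}

```text
t: 26.85
ee_pos: [461.6, -105.9, 47.4]
ee_rot: [-3.142, 0.0, -0.422]
force: [-1.0, -0.2, -3.7]
opening: 29.3
grip_force: 60.7
```

>>> {"api": "apply_moves", "payload": {
  "series": [
    [-5, 0, 0, 0, 0, 0],
    [-10, 0, 0, 0, 0, 0],
    [-15, 0, 0, 0, 0, 0],
    [-20, 0, 0, 0, 0, 0],
    [-23, 0, 0, 0, 0, 0]
  ]
}}

```text
t: 27.27
ee_pos: [440.4, -96.4, 47.3]
ee_rot: [-3.142, 0.001, -0.422]
force: [-0.2, 0.4, -3.0]
opening: 29.1
grip_force: 60.7
```

Run:
```python
from h import *
st()
```

```text
t 27.3 pos [440.4 -96.4  47.3] rpy [-180.     0.   -24.2] F [-0.2  0.4 -3. ] M [-0.03  0.   -0.03] op 29.1 g 60.7
```

>>> {"api": "apply_moves", "payload": {
  "series": [
    [0, 0, -20, 0, 0, 0],
    [0, 0, -40, 0, 0, -2],
    [0, 0, -60, 0, 0, -7],
    [0, 0, -60, 0, 0, -14],
    [0, 0, -60, 0, 0, -20.7]
  ]
}}

```text
t: 27.68
ee_pos: [442.4, -97.3, 109.3]
ee_rot: [3.14, -0.004, -0.055]
force: [-0.3, 0.4, -2.3]
opening: 29.2
grip_force: 60.8
```

>>> {"api": "apply_moves", "payload": {
  "series": [
    [0, 0, 0, 0, 0, -6],
    [0, 0, 0, 0, 0, -12],
    [0, 0, 0, 0, 0, -17],
    [0, 0, 0, 0, 0, -20.8],
    [0, 0, 0, 0, 0, -20.8]
  ]
}}

```text
t: 28.1
ee_pos: [441.0, -96.7, 107.4]
ee_rot: [-3.142, -0.0, 0.304]
force: [-0.3, -0.0, -3.1]
opening: 29.0
grip_force: 60.8
```

>>> {"api": "apply_moves", "payload": {
  "series": [
    [-6, 29, 0, 0, 0, 0],
    [-12, 58, 0, 0, 0, 0],
    [-18, 87, 0, 0, 0, 0],
    [-25, 116, 0, 0, 0, 0],
    [-31.2, 145.2, 0, 0, 0, 0]
  ]
}}

```text
t: 28.52
ee_pos: [454.5, -246.0, 107.4]
ee_rot: [-3.142, -0.0, 0.301]
force: [0.5, -0.3, -3.6]
opening: 29.3
grip_force: 60.9
```

>>> {"api": "apply_moves", "payload": {
  "series": [
    [-6, 29, 0, 0, 0, 0],
    [-12, 58, 0, 0, 0, 0],
    [-18, 87, 0, 0, 0, 0],
    [-25, 116, 0, 0, 0, 0],
    [-31.2, 145.2, 0, 0, 0, 0]
  ]
}}

```text
t: 28.93
ee_pos: [467.9, -393.9, 107.0]
ee_rot: [-3.141, 0.0, 0.3]
force: [0.1, 0.1, -2.9]
opening: 28.9
grip_force: 60.9
```

>>> {"api": "apply_moves", "payload": {
  "series": [
    [0, 0, 0, 0, 0, 0],
    [0, 0, 0, 0, 0, 0],
    [0, 0, 0, 0, 0, 0],
    [0, 0, 0, 0, 0, 0],
    [0, 0, 0, 0, 0, 0]
  ]
}}

```text
t: 29.35
ee_pos: [468.1, -391.3, 107.1]
ee_rot: [-3.141, 0.0, 0.303]
force: [-0.6, -0.3, -3.0]
opening: 29.0
grip_force: 61.1
```

Run:
```python
from h import *
st(); goto(467.0,-392.2,40,17.3)
```

```text
t 29.4 pos [ 468.1 -391.3  107.1] rpy [-179.9    0.    17.4] F [-0.6 -0.3 -3. ] M [ 0.06 -0.    0.03] op 29.0 g 61.1
row [-1.3, 0.5, 67.1, 0.0, 0.0, 0.1] calls 1
```

>>> {"api": "apply_moves", "payload": {
  "series": [
    [-1.3, 0.5, 20, 0, 0, 0],
    [-1.3, 0.5, 38, 0, 0, 0],
    [-1.3, 0.5, 52, 0, 0, 0],
    [-1.3, 0.5, 62, 0, 0, 0],
    [-1.3, 0.5, 67, 0, 0, 0]
  ]
}}

```text
t: 29.77
ee_pos: [466.4, -392.0, 38.4]
ee_rot: [-3.139, 0.001, 0.303]
force: [-0.6, 0.4, -3.3]
opening: 29.2
grip_force: 61.2
```

>>> {"api": "apply_moves", "payload": {
  "series": [
    [0, 0, 6, 0, 0, 0],
    [0, 0, 12, 0, 0, 0],
    [0, 0, 17, 0, 0, 0],
    [0, 0, 21, 0, 0, 0],
    [0, 0, 23, 0, 0, 0]
  ]
}}

```text
t: 30.18
ee_pos: [467.1, -393.6, 17.1]
ee_rot: [3.141, 0.0, 0.303]
force: [-0.6, -0.2, -3.8]
opening: 29.5
grip_force: 61.1
```

>>> {"api": "apply_moves", "payload": {
  "series": [
    [0, 0, 0.5, 0, 0, 0],
    [0, 0, 1, 0, 0, 0],
    [0, 0, 1.5, 0, 0, 0],
    [0, 0, 1.5, 0, 0, 0],
    [0, 0, 1.5, 0, 0, 0]
  ]
}}

```text
t: 30.6
ee_pos: [467.2, -393.7, 16.2]
ee_rot: [3.141, -0.0, 0.303]
force: [-0.5, -1.2, -3.5]
opening: 29.2
grip_force: 61.1
```

Run:
```python
from h import *
st()
```

```text
t 30.6 pos [ 467.2 -393.7   16.2] rpy [180.   -0.   17.3] F [-0.5 -1.2 -3.5] M [ 0.01 -0.02  0.03] op 29.2 g 61.1
```

>>> {"api": "apply_moves", "payload": {
  "series": [
    [0, 0, 0.5, 0, 0, 0],
    [0, 0, 1, 0, 0, 0],
    [0, 0, 1, 0, 0, 0],
    [0, 0, 1, 0, 0, 0],
    [0, 0, 1, 0, 0, 0]
  ]
}}

```text
t: 31.02
ee_pos: [467.2, -393.7, 15.3]
ee_rot: [3.141, -0.0, 0.303]
force: [-0.3, 0.7, -0.1]
opening: 28.9
grip_force: 61.4
```

>>> {"api": "apply_moves", "payload": {
  "series": [
    [0, 0, 0, 0, 0, 0],
    [0, 0, 0, 0, 0, 0],
    [0, 0, 0, 0, 0, 0],
    [0, 0, 0, 0, 0, 0],
    [0, 0, 0, 0, 0, 0]
  ],
  "grip": 1
}}

```text
t: 31.43
ee_pos: [467.2, -393.7, 15.2]
ee_rot: [3.141, -0.0, 0.303]
force: [0.2, 0.6, -0.3]
opening: 85.5
grip_force: 0.0
```

>>> {"api": "apply_moves", "payload": {
  "series": [
    [0, 0, -10, 0, 0, 0],
    [0, 0, -40, 0, 0, 0],
    [0, 0, -80, 0, 0, 0],
    [0, 0, -120, 0, 0, 0],
    [0, 0, -160, 0, 0, 0]
  ]
}}

```text
t: 31.85
ee_pos: [466.8, -393.2, 177.2]
ee_rot: [-3.142, 0.0, 0.303]
force: [1.5, -0.6, -0.8]
opening: 85.5
grip_force: 0.0
```

>>> {"api": "apply_moves", "payload": {
  "series": [
    [0, 0, -30, 0, 0, 0],
    [0, 0, -60, 0, 0, 0],
    [0, 0, -75, 0, 0, 0],
    [0, 0, -75, 0, 0, 0],
    [0, 0, -75, 0, 0, 0]
  ]
}}

```text
t: 32.27
ee_pos: [467.3, -393.7, 251.4]
ee_rot: [3.139, -0.001, 0.303]
force: [0.1, 0.6, 0.3]
opening: 85.3
grip_force: 0.0
```

Run:
```python
from h import *
st()
snap('wrist','w7.png')
for l,z in [('bar',46),('cradle',6)]:
    for d in ctrl.trace('wrist',l)[:1]: print(l,round(d['score'],2),*rect('wrist',d['region'],z))
snap('top','top7.png')
for l,z in [('holder',56),('iron0',5)]:
    for d in ctrl.trace('top',l)[:6]: print(l,round(d['score'],2),*rect('top',d['region'],z))
```

```text
t 32.3 pos [ 467.3 -393.7  251.4] rpy [ 1.799e+02 -1.000e-01  1.730e+01] F [0.1 0.6 0.3] M [ 0.06 -0.08 -0.  ] op 85.3 g 0.0
bar 0.7 [ 465.1 -392.8] [185.8  30.3] 17.6
cradle 0.87 [ 466.7 -388. ] [159.6  59.1] 17.4
holder 0.74 [617.1  96.3] [259.2 100.1] 89.1
holder 0.16 [758.9 -56.9] [74.  72.7] 0.4
iron0 0.98 [511.  620.8] [149.5  37.2] 10.1
iron0 0.97 [331.2 517.1] [149.9  34.3] 83.5
iron0 0.95 [535.3 465.1] [152.  36.] 7.5
iron0 0.81 [377.4 342.4] [148.9  34.8] -10.4
iron0 0.7 [363.9 246.7] [149.8  37.7] 4.4
iron0 0.67 [183.8 340.6] [147.8  34.6] 58.2
```

>>> {"api": "apply_moves", "payload": {
  "series": [
    [18, -29, -5, 0, 0, 0],
    [36, -58, -10, 0, 0, 0],
    [55, -87, -16, 0, 0, 0],
    [73, -115, -21, 0, 0, 0],
    [91.2, -144.1, -26.3, 0, 0, 0]
  ]
}}

```text
t: 32.98
ee_pos: [511.1, -227.3, 275.5]
ee_rot: [-3.14, 0.001, 0.302]
force: [0.8, -0.2, -0.5]
opening: 85.5
grip_force: 0.0
```

>>> {"api": "apply_moves", "payload": {
  "series": [
    [18, -29, -5, 0, 0, 0],
    [36, -58, -10, 0, 0, 0],
    [55, -87, -16, 0, 0, 0],
    [73, -115, -21, 0, 0, 0],
    [91.2, -144.1, -26.3, 0, 0, 0]
  ]
}}

```text
t: 33.4
ee_pos: [555.3, -62.4, 301.9]
ee_rot: [-3.141, 0.001, 0.302]
force: [1.5, 0.0, -0.6]
opening: 85.4
grip_force: 0.0
```

>>> {"api": "apply_moves", "payload": {
  "series": [
    [18, -29, -5, 0, 0, 0],
    [36, -58, -10, 0, 0, 0],
    [55, -87, -16, 0, 0, 0],
    [73, -115, -21, 0, 0, 0],
    [91.2, -144.1, -26.3, 0, 0, 0]
  ]
}}

```text
t: 33.82
ee_pos: [599.4, 102.4, 328.0]
ee_rot: [-3.141, 0.002, 0.303]
force: [0.3, 0.1, 0.9]
opening: 85.0
grip_force: 0.0
```

>>> {"api": "apply_moves", "payload": {
  "series": [
    [0, 0, 0, 0, 0, -7],
    [0, 0, 0, 0, 0, -14],
    [0, 0, 0, 0, 0, -21],
    [0, 0, 0, 0, 0, -28],
    [0, 0, 0, 0, 0, -32.5]
  ]
}}

```text
t: 34.23
ee_pos: [599.3, 100.9, 327.6]
ee_rot: [-3.14, 0.001, 0.876]
force: [0.3, 0.2, -0.0]
opening: 85.2
grip_force: 0.0
```

>>> {"api": "apply_moves", "payload": {
  "series": [
    [0, 0, 0, 0, 0, -7],
    [0, 0, 0, 0, 0, -14],
    [0, 0, 0, 0, 0, -21],
    [0, 0, 0, 0, 0, -28],
    [0, 0, 0, 0, 0, -32.5]
  ]
}}

```text
t: 34.65
ee_pos: [599.3, 100.7, 327.6]
ee_rot: [-3.14, 0.0, 1.442]
force: [0.7, -0.5, 0.2]
opening: 85.4
grip_force: 0.0
```

>>> {"api": "apply_moves", "payload": {
  "series": [
    [0, 0, 0, 0, 0, -7],
    [0, 0, 0, 0, 0, -14],
    [0, 0, 0, 0, 0, -21],
    [0, 0, 0, 0, 0, -28],
    [0, 0, 0, 0, 0, -32.5]
  ]
}}

```text
t: 35.07
ee_pos: [599.2, 100.7, 327.6]
ee_rot: [-3.14, -0.001, 2.01]
force: [-0.4, -0.4, 0.4]
opening: 85.3
grip_force: 0.0
```

>>> {"api": "apply_moves", "payload": {
  "series": [
    [0, 0, 0, 0, 0, -7],
    [0, 0, 0, 0, 0, -14],
    [0, 0, 0, 0, 0, -21],
    [0, 0, 0, 0, 0, -28],
    [0, 0, 0, 0, 0, -32.5]
  ]
}}

```text
t: 35.48
ee_pos: [599.2, 100.7, 327.6]
ee_rot: [-3.14, -0.002, 2.577]
force: [0.3, 1.4, 0.1]
opening: 85.4
grip_force: 0.0
```

>>> {"api": "apply_moves", "payload": {
  "series": [
    [0, 0, 0, 0, 0, -7],
    [0, 0, 0, 0, 0, -14],
    [0, 0, 0, 0, 0, -21],
    [0, 0, 0, 0, 0, -28],
    [0, 0, 0, 0, 0, -32.5]
  ]
}}

```text
t: 35.9
ee_pos: [599.2, 100.7, 327.6]
ee_rot: [3.142, -0.002, -3.139]
force: [-0.5, 0.4, 0.6]
opening: 85.3
grip_force: 0.0
```

Run:
```python
from h import *
st()
snap('wrist','w8.png')
for l,z in [('holder',56),('jig',18),('handle_tip',68),('iron0',6)]:
    for d in ctrl.trace('wrist',l)[:4]:
        v,u=np.nonzero(d['region']); print(l,round(d['score'],2),*rect('wrist',d['region'],z),u.min(),u.max(),v.min(),v.max())
H=np.array([622.2,95.6]);a=np.radians(-.95);R=np.array([[np.cos(a),-np.sin(a)],[np.sin(a),np.cos(a)]])
tip=lambda th:np.r_[H+R@(np.array([0,-271])+80*np.array([np.cos(-2.0944-th),np.sin(-2.0944-th)])),64]
print('locked tip px',proj('wrist',[tip(1.45),tip(1.0)]).round())
print('holder corners px',proj('wrist',[np.r_[H+R@[x,y],56] for x,y in [(-47.5,-131),(-47.5,131),(47.5,131),(47.5,-131)]]).round())
```

```text
t 35.9 pos [599.2 100.7 327.6] rpy [ 1.800e+02 -1.000e-01 -1.799e+02] F [-0.5  0.4  0.6] M [ 0.04  0.02 -0.01] op 85.3 g 0.0
holder 0.6 [618.3  94.2] [260.9 100.3] 88.8 163 387 144 228
holder 0.4 [541.5 408. ] [131.3  12.6] 13.0 548 559 56 175
holder 0.37 [616.2 -42.1] [24.4 12.9] -0.9 155 166 175 195
jig 0.71 [625.5  17.2] [488.9 139.2] 87.0 20 407 123 239
handle_tip 0.79 [ 585.4 -157.8] [80.3 79.8] -79.2 27 95 122 199
iron0 0.97 [556.1 363.9] [151.4  39.2] 8.1 471 504 64 187
iron0 0.8 [432.3 333. ] [49.1 37. ] -11.1 457 500 0 45
iron0 0.61 [426.3 250.8] [36.3 33.7] -84.8 393 424 0 31
iron0 0.56 [547.4 446.2] [144.1  14.2] 12.9 548 559 60 175
locked tip px [[ 60. 124.]
 [ 27. 117.]]
holder corners px [[163. 148.]
 [390. 151.]
 [382. 228.]
 [169. 226.]]
```

View pics/w8.png

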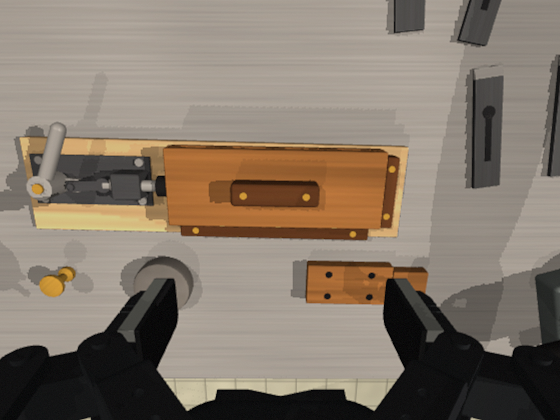

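The handle tip is at (58,128), right where the locked position projects to. The foot presses on the holder's end, and the holder sits flush against stop and fence. On to the irons.

>>> {"api": "apply_moves", "payload": {
  "series": [
    [8, 26, 27, 0, 0, 0],
    [16, 52, 53, 0, 0, 0],
    [25, 77, 80, 0, 0, 0],
    [33, 103, 107, 0, 0, 0],
    [41.6, 129, 133.8, 0, 0, 0]
  ],
  "grip": 0.65
}}

```text
t: 36.57
ee_pos: [557.7, 230.8, 193.8]
ee_rot: [3.141, 0.0, 3.137]
force: [0.4, -0.3, 0.4]
opening: 55.9
grip_force: 0.0
```

>>> {"api": "apply_moves", "payload": {
  "series": [
    [8, 26, 27, 0, 0, -2],
    [16, 52, 53, 0, 0, -4],
    [25, 77, 80, 0, 0, -6],
    [35, 108, 112, 0, 0, -8],
    [41.6, 129, 133.8, 0, 0, -8]
  ]
}}

```text
t: 36.98
ee_pos: [515.6, 360.3, 59.2]
ee_rot: [-3.141, -0.001, -3.005]
force: [0.1, -0.6, 0.9]
opening: 55.5
grip_force: 0.0
```

>>> {"api": "apply_moves", "payload": {
  "series": [
    [0, 0, 15, 0, 0, 0],
    [0, 0, 28, 0, 0, 0],
    [0, 0, 38, 0, 0, 0],
    [0, 0, 44, 0, 0, 0],
    [0, 0, 48, 0, 0, 0]
  ]
}}

```text
t: 37.4
ee_pos: [517.6, 358.3, 12.9]
ee_rot: [-3.142, 0.0, -3.006]
force: [-0.6, 0.2, 0.4]
opening: 55.3
grip_force: 0.0
```

>>> {"api": "apply_moves", "payload": {
  "series": [
    [0, 0, 0, 0, 0, 0],
    [0, 0, 0, 0, 0, 0],
    [0, 0, 0, 0, 0, 0],
    [0, 0, 0, 0, 0, 0],
    [0, 0, 0, 0, 0, 0]
  ]
}}

```text
t: 37.82
ee_pos: [517.6, 359.0, 14.1]
ee_rot: [3.141, 0.001, -3.005]
force: [-0.7, 0.5, -0.1]
opening: 55.3
grip_force: 0.0
```

Run:
```python
from h import *
st(); goto(516,358.7,3,188.1)
c=cal_at([599.2,100.7,327.6],[np.pi,-.002,-3.139])
print(ray('w',[[243,197],[306,197]],86,c).round(1))
snap('top')
for d in ctrl.trace('top','iron0')[:6]: print(round(d['score'],2),*rect('top',d['region'],5))
```

```text
t 37.8 pos [517.6 359.   14.1] rpy [ 1.800e+02  1.000e-01 -1.722e+02] F [-0.7  0.5 -0.1] M [-0.01  0.04 -0.01] op 55.3 g 0.0
row [1.6, -0.1, 11.1, 0.0, 0.0, -0.3] calls 1
[[623.3  59.2  86. ]
 [623.1 129.3  86. ]]
0.97 [509.2 618.6] [153.8  41. ] 9.7
0.9 [330.3 517. ] [150.1  34.1] 82.2
0.68 [364.  245.7] [149.5  34.1] 5.3
0.56 [593.1 472.9] [33.6 30.8] -88.3
```

>>> {"api": "apply_moves", "payload": {
  "series": [
    [1, 0, 3, 0, 0, 0],
    [1, 0, 6, 0, 0, 0],
    [1, 0, 9, 0, 0, 0],
    [1, 0, 11, 0, 0, 0],
    [1, 0, 11, 0, 0, 0]
  ]
}}

```text
t: 38.33
ee_pos: [515.4, 358.5, 1.2]
ee_rot: [-3.141, -0.002, -3.005]
force: [-0.8, 0.4, 0.5]
opening: 55.4
grip_force: 0.0
```

>>> {"api": "apply_moves", "payload": {
  "series": [
    [0, 0, 0, 0, 0, 0],
    [0, 0, 0, 0, 0, 0],
    [0, 0, 0, 0, 0, 0],
    [0, 0, 0, 0, 0, 0],
    [0, 0, 0, 0, 0, 0]
  ],
  "grip": 0
}}

```text
t: 38.75
ee_pos: [516.2, 358.9, 2.6]
ee_rot: [3.142, 0.0, -3.005]
force: [-0.9, -0.7, 1.3]
opening: 31.3
grip_force: 59.8
```

>>> {"api": "apply_moves", "payload": {
  "series": [
    [0, 0, 0, 0, 0, 0],
    [0, 0, 0, 0, 0, 0],
    [0, 0, 0, 0, 0, 0],
    [0, 0, 0, 0, 0, 0],
    [0, 0, 0, 0, 0, 0]
  ]
}}

```text
t: 39.17
ee_pos: [516.2, 358.9, 2.6]
ee_rot: [3.142, 0.0, -3.005]
force: [-1.7, -0.2, 4.9]
opening: 31.1
grip_force: 60.0
```

Run:
```python
from h import *
st()
```

```text
t 39.2 pos [516.2 358.9   2.6] rpy [ 180.     0.  -172.2] F [-1.7 -0.2  4.9] M [-0.17  0.15 -0.06] op 31.1 g 60.0
```

>>> {"api": "apply_moves", "payload": {
  "series": [
    [0, 0, -5, 0, 0, 0],
    [0, 0, -20, 0, 0, 0],
    [0, 0, -45, 0, 0, 0],
    [0, 0, -70, 0, 0, 0],
    [0, 0, -80, 0, 0, 0]
  ]
}}

```text
t: 39.58
ee_pos: [517.6, 359.7, 86.2]
ee_rot: [3.14, 0.005, -3.005]
force: [0.2, 1.6, -1.6]
opening: 31.4
grip_force: 59.9
```

>>> {"api": "apply_moves", "payload": {
  "series": [
    [12, -20, 0, 0, 0, 2],
    [30, -50, 0, 0, 0, 4],
    [50, -85, 0, 0, 0, 6],
    [70, -120, 0, 0, 0, 8],
    [91.2, -154.1, 0, 0, 0, 8.8]
  ]
}}

```text
t: 40.0
ee_pos: [445.3, 192.3, 81.8]
ee_rot: [-3.141, -0.001, 3.124]
force: [0.1, -0.2, -2.3]
opening: 31.1
grip_force: 59.9
```

>>> {"api": "apply_moves", "payload": {
  "series": [
    [0, 0, 0, 0, 0, 0],
    [0, 0, 0, 0, 0, 0],
    [0, 0, 0, 0, 0, 0],
    [0, 0, 0, 0, 0, 0],
    [0, 0, 0, 0, 0, 0]
  ]
}}

```text
t: 40.42
ee_pos: [447.5, 194.6, 82.7]
ee_rot: [3.141, 0.001, 3.126]
force: [0.9, 0.6, -2.5]
opening: 31.3
grip_force: 60.1
```

Run:
```python
from h import *
st(); goto(446.8,193.9,33.6,179.05)
snap('side');
for d in ctrl.trace('side','iron0')[:6]: print(round(d['score'],2),*rect('side',d['region'],87))
snap('wrist')
for d in ctrl.trace('wrist','iron0')[:3]: print(round(d['score'],2),*rect('wrist',d['region'],87))
```

```text
t 40.4 pos [447.5 194.6  82.7] rpy [1.800e+02 1.000e-01 1.791e+02] F [ 0.9  0.6 -2.5] M [-0.02  0.09  0.01] op 31.3 g 60.1
row [0.7, -0.7, 49.1, 0.0, 0.0, 0.1] calls 1
0.96 [183.8 243. ] [140.9  37.1] 58.3
0.85 [360.9 246.8] [134.3  41.4] -10.6
0.62 [446.8 491. ] [62.3 34.4] 6.3
0.61 [348.4 158. ] [139.2  39. ] 4.8
0.61 [486.9 186.6] [151.   42.8] -2.7
0.58 [316.5 403.4] [132.5  28.2] 82.6
0.9 [381.2 285.2] [84.5 24.1] -10.3
0.75 [456.8 194.1] [94.7 34.3] -0.6
0.73 [376.2 226.6] [78.8 22.3] 5.4
```

```bash
cat > pit.py <<'E'
from h import *
from scipy.optimize import minimize
def iron_px(cam,p,yaw,pitch,gx,dz):
    # tcp p, iron local corners; gx: iron x of grip; iron x axis = -tool x
    a=np.radians(yaw-180);b=np.radians(pitch)
    L=np.array([[x,y,z] for x in(-75,75) for y in(-17,17) for z in(0,7)],float); L[:,0]-=gx
    X=np.c_[L[:,0]*np.cos(b)+(L[:,2]-3.5)*np.sin(b),L[:,1],-L[:,0]*np.sin(b)+(L[:,2]-3.5)*np.cos(b)+dz]
    W=np.c_[X[:,0]*np.cos(a)-X[:,1]*np.sin(a),X[:,0]*np.sin(a)+X[:,1]*np.cos(a),X[:,2]]+p
    return proj(cam,W)
def fit(cam='side',gx0=-40):
    s=ctrl.observe();p=np.array(s['ee_pos']);yaw=np.degrees(s['ee_rot'][2])
    snap(cam); c0=iron_px(cam,p,yaw,0,gx0,1).mean(0)
    ds=[d['region'] for d in ctrl.trace(cam,'iron0')]
    m=min(ds,key=lambda r:np.hypot(*(np.array(np.nonzero(r))[::-1].mean(1)-c0))).astype(np.uint8)
    def cost(q):
        h=cv2.convexHull((iron_px(cam,p,yaw+q[2]*10,q[0]*10,gx0+q[1]*10,1)*16).astype(np.int32)); k=np.zeros((420*4,560*4),np.uint8)
        cv2.fillPoly(k,[h],1,shift=2); k=cv2.resize(k,(560,420),interpolation=cv2.INTER_AREA) if 0 else k[2::4,2::4]
        return (k!=m).sum()
    best=min(((cost([a,b,c]),a*10,b*10,c*10) for a in np.arange(-1,1.6,.2) for b in np.arange(-.8,.9,.2) for c in (-.3,0,.3)))
    print('mask',m.sum(),'best cost,pitch(+droop tail),dgx,dyaw',np.round(best,1), 'level cost',cost([0,0,0]))
if __name__=='__main__': st(); fit()
E
python3 pit.py
```

```text
t 40.6 pos [446.9 194.3  82.2] rpy [-180.    -0.   179.1] F [-0.4 -0.3 -2.9] M [-0.03  0.17 -0.  ] op 31.0 g 60.1
mask 361 best cost,pitch(+droop tail),dgx,dyaw [190.   4.  -0.   0.] level cost 261
```

Run:
```python
from pit import *
s=ctrl.observe();p=np.array(s['ee_pos']);yaw=np.degrees(s['ee_rot'][2])
im=snap('side')[:,:,::-1].copy(); x0,y0=200,160
big=cv2.resize(im[y0:y0+130,x0:x0+130],(780,780),interpolation=cv2.INTER_CUBIC)[:590]
plain=big.copy()
for pt,col in [(0,(0,255,0)),(5,(0,0,255))]:
    h=cv2.convexHull(((iron_px('side',p,yaw,pt,-40,1)-[x0,y0]+.5)*6).astype(np.int32)); cv2.polylines(big,[h],True,col,1)
cv2.imwrite('pics/droop.png',big)
```

```text
(no output)
```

View pics/droop.png

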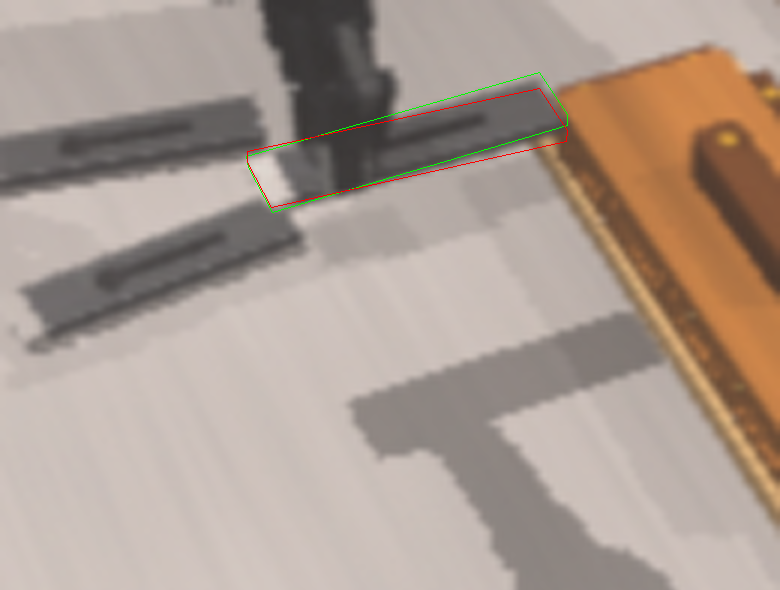

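The held iron droops about 3–4° at the tail: its outline lies between the green level and red 5° overlays, with the tail corner near (540,88). I tilt the tool to compensate.

>>> {"api": "apply_moves", "payload": {
  "series": [
    [0, 0, 12, 0, -1, 0],
    [0.2, -0.4, 24, 0, -2, 0],
    [0.2, -0.4, 36, 0, -3, 0],
    [0.2, -0.4, 45, 0, -3.5, 0],
    [0.2, -0.4, 48.5, 0, -3.5, 0]
  ]
}}

```text
t: 41.18
ee_pos: [444.8, 193.1, 32.1]
ee_rot: [-3.141, 0.058, 3.125]
force: [-0.6, 0.3, -3.4]
opening: 31.5
grip_force: 60.1
```

>>> {"api": "apply_moves", "payload": {
  "series": [
    [0, 0, 0, 0, 0, 0],
    [0, 0, 0, 0, 0, 0],
    [0, 0, 0, 0, 0, 0],
    [0, 0, 0, 0, 0, 0],
    [0, 0, 0, 0, 0, 0]
  ]
}}

```text
t: 41.6
ee_pos: [447.1, 193.4, 34.4]
ee_rot: [3.141, 0.062, 3.125]
force: [0.3, 0.8, -2.4]
opening: 31.3
grip_force: 60.1
```

Run:
```python
from pit import *
st(); fit()
s=ctrl.observe();p=np.array(s['ee_pos']);yaw=np.degrees(s['ee_rot'][2])
c0=iron_px('side',p,yaw,0,-40,1)
for d in ctrl.trace('side','iron0'):
    v,u=np.nonzero(d['region'])
    if abs(u.mean()-c0[:,0].mean())<15 and abs(v.mean()-c0[:,1].mean())<15:
        h=cv2.convexHull(c0.astype(np.float32))[:,0]; print('model level bbox',h.min(0).round(1),h.max(0).round(1),'mask',u.min(),v.min(),u.max(),v.max())
        for f in (-5,0,5): 
            h=iron_px('side',p,yaw,f,-40,1); print(f,h[:,1].min().round(1),h[:,0].max().round(1))
        r=d['region']; uu=int(u.max())-8
        print('col',uu,np.nonzero(r[:,uu])[0][[0,-1]],{f:[round(x,1) for x in (lambda P:[min(y for (x,y) in P if abs(x-uu)<.6),max(y for (x,y) in P if abs(x-uu)<.6)])([tuple(a+(b-a)*t) for H in [cv2.convexHull(iron_px('side',p,yaw,f,-40,1).astype(np.float32))[:,0]] for a,b in zip(H,np.roll(H,-1,0)) for t in np.linspace(0,1,200)])] for f in(-4,-2,0,2,4)})
```

```text
t 41.6 pos [447.1 193.4  34.4] rpy [180.    3.6 179. ] F [ 0.3  0.8 -2.4] M [0.02 0.2  0.02] op 31.3 g 60.1
mask 437 best cost,pitch(+droop tail),dgx,dyaw [157.  -2.  -2.  -3.] level cost 164
model level bbox [242.1 184.1] [294.2 207.3] mask 243 184 294 207
-5 181.6 294.2
0 184.1 294.2
5 186.6 294.2
col 286 [185 195] {-4: [np.float64(183.1), np.float64(193.9)], -2: [np.float64(184.1), np.float64(194.7)], 0: [np.float64(185.0), np.float64(195.5)], 2: [np.float64(185.9), np.float64(196.3)], 4: [np.float64(186.8), np.float64(197.0)]}
```

>>> {"api": "apply_moves", "payload": {
  "series": [
    [-5, 0.4, 0.9, 0, 0, 0],
    [-10, 0.4, 1.2, 0, 0, 0],
    [-15, 0.4, 1.5, 0, 0, 0],
    [-20, 0.4, 1.8, 0, 0, 0],
    [-25, 0.4, 2.1, 0, 0, 0]
  ]
}}

```text
t: 42.17
ee_pos: [463.2, 192.8, 29.3]
ee_rot: [-3.139, 0.038, 3.125]
force: [-21.1, 2.5, -2.0]
opening: 30.9
grip_force: 60.4
```

>>> {"api": "apply_moves", "payload": {
  "series": [
    [-5, 0, 0.3, 0, 0, 0],
    [-11, 0, 0.7, 0, 0, 0],
    [-17, 0, 1, 0, 0, 0],
    [-24, 0, 1.5, 0, 0, 0],
    [-30, 0, 1.8, 0, 0, 0]
  ]
}}

```text
t: 42.58
ee_pos: [489.3, 191.6, 25.2]
ee_rot: [-3.136, 0.033, 3.126]
force: [-2.0, -4.8, -3.4]
opening: 31.1
grip_force: 61.6
```

>>> {"api": "apply_moves", "payload": {
  "series": [
    [-5, 0, 0.3, 0, 0, 0],
    [-11, 0, 0.7, 0, 0, 0],
    [-17, 0, 1, 0, 0, 0],
    [-24, 0, 1.5, 0, 0, 0],
    [-30, 0, 1.8, 0, 0, 0]
  ]
}}

```text
t: 43.0
ee_pos: [528.9, 190.7, 30.7]
ee_rot: [-3.139, 0.051, 3.123]
force: [-3.9, -4.6, -4.9]
opening: 31.1
grip_force: 61.9
```

>>> {"api": "apply_moves", "payload": {
  "series": [
    [-2, 0, 0.1, 0, 0, 0],
    [-4, 0, 0.2, 0, 0, 0],
    [-6, 0, 0.4, 0, 0, 0],
    [-8, 0, 0.5, 0, 0, 0],
    [-9, 0, 0.6, 0, 0, 0]
  ]
}}

```text
t: 43.42
ee_pos: [537.8, 190.5, 30.7]
ee_rot: [-3.139, 0.052, 3.123]
force: [-3.7, -4.4, -3.8]
opening: 31.1
grip_force: 61.8
```

>>> {"api": "apply_moves", "payload": {
  "series": [
    [-1, 0, 0, 0, 0, 0],
    [-2, 0, 0.1, 0, 0, 0],
    [-3, 0, 0.2, 0, 0, 0],
    [-4, 0, 0.2, 0, 0, 0],
    [-4, 0, 0.2, 0, 0, 0]
  ]
}}

```text
t: 43.83
ee_pos: [541.8, 190.4, 30.7]
ee_rot: [-3.139, 0.052, 3.123]
force: [-3.5, -5.0, -4.9]
opening: 31.5
grip_force: 61.8
```

>>> {"api": "apply_moves", "payload": {
  "series": [
    [-1, 0, 0, 0, 0, 0],
    [-2, 0, 0.1, 0, 0, 0],
    [-3, 0, 0.2, 0, 0, 0],
    [-4, 0, 0.2, 0, 0, 0],
    [-4, 0, 0.2, 0, 0, 0]
  ]
}}

```text
t: 44.25
ee_pos: [545.7, 190.4, 30.8]
ee_rot: [-3.139, 0.052, 3.123]
force: [-4.5, -4.9, -4.7]
opening: 31.6
grip_force: 61.8
```

>>> {"api": "apply_moves", "payload": {
  "series": [
    [-1, 0, 0, 0, 0, 0],
    [-2, 0, 0.1, 0, 0, 0],
    [-3, 0, 0.2, 0, 0, 0],
    [-4, 0, 0.2, 0, 0, 0],
    [-5, 0, 0.3, 0, 0, 0]
  ]
}}

```text
t: 44.67
ee_pos: [550.4, 190.3, 30.6]
ee_rot: [-3.139, 0.051, 3.123]
force: [-6.3, -3.8, -3.7]
opening: 31.5
grip_force: 61.9
```

>>> {"api": "apply_moves", "payload": {
  "series": [
    [-1, 0, 0, 0, 0, 0],
    [-2, 0, 0.1, 0, 0, 0],
    [-3, 0, 0.2, 0, 0, 0],
    [-4, 0, 0.2, 0, 0, 0],
    [-4, 0, 0.2, 0, 0, 0]
  ]
}}

```text
t: 45.08
ee_pos: [550.6, 190.3, 28.9]
ee_rot: [-3.138, 0.041, 3.123]
force: [-11.2, -3.3, -2.5]
opening: 31.2
grip_force: 61.9
```

Run:
```python
from h import *
st()
snap('side'); snap('wrist'); snap('top')
print(proj('side',[[498,191,38],[505,191,38],[575,191,38]]).round())
for c,z in (('side',38),('wrist',38),('top',38)):
  for d in ctrl.trace(c,'iron0'):
    r=rect(c,d['region'],z)
    if 480<r[0][0]<570 and 150<r[0][1]<240:
        v,u=np.nonzero(d['region']);P=ray(c,np.c_[u,v],z); print(c,round(d['score'],2),r,'xmin',np.percentile(P[:,0],[0,1,99,100]).round(1))
```

```text
t 45.1 pos [550.6 190.3  28.9] rpy [-179.8    2.4  178.9] F [-11.2  -3.3  -2.5] M [-0.6   2.01 -0.43] op 31.2 g 61.9
[[272. 194.]
 [274. 193.]
 [296. 187.]]
side 0.62 (array([538.6, 181.1]), array([77. , 47.2]), 11.3) xmin [502.5 503.4 577.8 579.4]
wrist 0.92 (array([543.1, 190. ]), array([78.3, 32.8]), 1.5) xmin [503.8 504.8 580.8 581.8]
```

>>> {"api": "apply_moves", "payload": {
  "series": [
    [0, 0, 0, 0, 0, 0],
    [0, 0, 0, 0, 0, 0],
    [0, 0, 0, 0, 0, 0],
    [0, 0, 0, 0, 0, 0],
    [0, 0, 0, 0, 0, 0]
  ],
  "grip": 0.52
}}

```text
t: 45.8
ee_pos: [559.1, 192.0, 34.4]
ee_rot: [3.141, 0.064, 3.125]
force: [-1.0, -0.7, -0.5]
opening: 44.2
grip_force: 0.0
```

>>> {"api": "apply_moves", "payload": {
  "series": [
    [0, 0, -8, 0, 0, 0],
    [0, 0, -20, 0, 0, 0],
    [0, 0, -35, 0, 0, 0],
    [0, 0, -45, 0, 2, 0],
    [0, 0, -45, 0, 3.5, 0]
  ]
}}

```text
t: 46.22
ee_pos: [557.1, 192.5, 82.8]
ee_rot: [3.14, 0.006, 3.125]
force: [-0.3, -0.1, -0.3]
opening: 44.4
grip_force: 0.0
```

>>> {"api": "apply_moves", "payload": {
  "series": [
    [15, 0, 0, 0, 0, 0],
    [35, 0, 0, 0, 0, 0],
    [55, 0, 0, 0, 0, 0],
    [74, 0, 0, 0, 0, 0],
    [74, 0, 0, 0, 0, 0]
  ],
  "grip": 0
}}

```text
t: 46.63
ee_pos: [478.0, 193.4, 78.7]
ee_rot: [-3.141, -0.002, 3.126]
force: [-0.0, -0.5, -0.6]
opening: 0.1
grip_force: 0.0
```

>>> {"api": "apply_moves", "payload": {
  "series": [
    [0, 0, 0, 0, 0, 0],
    [0, 0, 0, 0, 0, 0],
    [0, 0, 0, 0, 0, 0],
    [0, 0, 0, 0, 0, 0],
    [0, 0, 0, 0, 0, 0]
  ]
}}

```text
t: 47.05
ee_pos: [481.8, 193.1, 78.5]
ee_rot: [3.142, 0.001, 3.124]
force: [0.1, 0.1, -0.7]
opening: 0.6
grip_force: 0.0
```

Run:
```python
from h import *
st()
goto(480,192,23,179)
snap('side'); snap('wrist'); snap('top')
for c,z in (('side',35),('wrist',35),('top',35)):
  for d in ctrl.trace(c,'iron0'):
    r=rect(c,d['region'],z)
    if 480<r[0][0]<570 and 150<r[0][1]<240:
        v,u=np.nonzero(d['region']);P=ray(c,np.c_[u,v],z); print(c,round(d['score'],2),r,'xmin',np.percentile(P[:,0],[0,1,99,100]).round(1))
```

```text
t 47.0 pos [481.8 193.1  78.5] rpy [180.   0. 179.] F [ 0.1  0.1 -0.7] M [-0.03 -0.05 -0.02] op 0.6 g 0.0
row [1.7, -1.1, 55.5, 0.0, 0.0, 0.0] calls 1
side 0.49 (array([543.4, 184.5]), array([79.8, 45.7]), 1.7) xmin [503.5 505.  581.4 583. ]
```

Lower behind the bevel with fingers shut, then nudge the iron home.

>>> {"api": "apply_moves", "payload": {
  "series": [
    [2, -1, 12, 0, 0, 0],
    [2, -1, 25, 0, 0, 0],
    [2, -1, 38, 0, 0, 0],
    [2, -1, 48, 0, 0, 0],
    [2, -1, 54, 0, 0, 0]
  ]
}}

```text
t: 47.77
ee_pos: [477.6, 191.9, 22.1]
ee_rot: [-3.141, -0.003, 3.125]
force: [0.2, -0.1, -0.2]
opening: 0.0
grip_force: 0.0
```

>>> {"api": "apply_moves", "payload": {
  "series": [
    [-2, 0, 0, 0, 0, 0],
    [-4, 0, 0, 0, 0, 0],
    [-6, 0, 0, 0, 0, 0],
    [-8, 0, 0, 0, 0, 0],
    [-10, 0, 0, 0, 0, 0]
  ]
}}

```text
t: 48.18
ee_pos: [489.9, 192.1, 25.1]
ee_rot: [3.141, 0.002, 3.125]
force: [0.1, 0.2, 0.1]
opening: 0.3
grip_force: 0.0
```

>>> {"api": "apply_moves", "payload": {
  "series": [
    [-1, 0, 0, 0, 0, 0],
    [-2, 0, 0, 0, 0, 0],
    [-3, 0, 0, 0, 0, 0],
    [-4, 0, 0, 0, 0, 0],
    [-5, 0, 0, 0, 0, 0]
  ]
}}

```text
t: 48.6
ee_pos: [494.0, 191.9, 24.2]
ee_rot: [-3.142, -0.0, 3.125]
force: [-0.2, 0.3, -0.1]
opening: 0.2
grip_force: 0.0
```

>>> {"api": "apply_moves", "payload": {
  "series": [
    [-1, 0, 0, 0, 0, 0],
    [-2, 0, 0, 0, 0, 0],
    [-3, 0, 0, 0, 0, 0],
    [-4, 0, 0, 0, 0, 0],
    [-5, 0, 0, 0, 0, 0]
  ]
}}

```text
t: 49.02
ee_pos: [496.6, 191.7, 23.3]
ee_rot: [-3.141, -0.006, 3.125]
force: [-6.6, -0.8, 1.8]
opening: -0.3
grip_force: 3.4
```

>>> {"api": "apply_moves", "payload": {
  "series": [
    [-1, 0, 0, 0, 0, 0],
    [-2, 0, 0, 0, 0, 0],
    [-3, 0, 0, 0, 0, 0],
    [-4, 0, 0, 0, 0, 0],
    [-5, 0, 0, 0, 0, 0]
  ]
}}

```text
t: 49.43
ee_pos: [497.0, 191.3, 21.5]
ee_rot: [-3.139, -0.018, 3.125]
force: [-13.7, -0.1, 3.8]
opening: 0.1
grip_force: 7.1
```

Run:
```python
from h import *
st()
```

```text
t 49.4 pos [497.  191.3  21.5] rpy [-179.9   -1.   179. ] F [-13.7  -0.1   3.8] M [ 0.01  2.35 -0.09] op 0.1 g 7.1
```

>>> {"api": "apply_moves", "payload": {
  "series": [
    [6, 0, 0, 0, 0, 0],
    [14, 0, -5, 0, 0, 0],
    [16, 0, -30, 0, 0, 0],
    [16, 0, -55, 0, 0, 0],
    [16, 0, -80, 0, 0, 0]
  ]
}}

```text
t: 49.85
ee_pos: [488.1, 192.0, 105.7]
ee_rot: [3.141, 0.002, 3.125]
force: [1.3, -0.3, -0.8]
opening: 0.3
grip_force: 0.0
```

>>> {"api": "apply_moves", "payload": {
  "series": [
    [-3, 25, -10, 0, 0, 0],
    [-7, 50, -20, 0, 0, 0],
    [-10, 75, -30, 0, 0, 0],
    [-14, 100, -40, 0, 0, 0],
    [-17, 123.5, -48, 0, 0, 0]
  ],
  "grip": 0.65
}}

```text
t: 50.27
ee_pos: [508.2, 316.9, 154.6]
ee_rot: [3.14, 0.005, 3.125]
force: [0.3, -0.3, 0.7]
opening: 55.4
grip_force: 0.0
```

>>> {"api": "apply_moves", "payload": {
  "series": [
    [-3, 25, -10, 0, 0, 0],
    [-7, 50, -20, 0, 0, 0],
    [-10, 75, -30, 0, 0, 0],
    [-14, 110, -40, 0, 0, 0],
    [-17, 123.5, -48, 0, 0, 0]
  ]
}}

```text
t: 50.68
ee_pos: [526.6, 442.2, 202.6]
ee_rot: [3.138, 0.004, 3.127]
force: [0.0, 0.4, 0.8]
opening: 55.6
grip_force: 0.0
```

>>> {"api": "apply_moves", "payload": {
  "series": [
    [0, 0, 0, 0, 0, 0],
    [0, 0, 0, 0, 0, 0],
    [0, 0, 0, 0, 0, 0],
    [0, 0, 0, 0, 0, 0],
    [0, 0, 0, 0, 0, 0]
  ]
}}

```text
t: 51.1
ee_pos: [525.9, 437.1, 199.5]
ee_rot: [-3.141, -0.001, 3.123]
force: [0.6, 0.1, 0.2]
opening: 55.3
grip_force: 0.0
```

```bash
cat >> h.py <<'E'
def irons(cam='wrist',z=6):
    snap(cam); out=[]
    im=ctrl.capture(cam)
    for d in ctrl.trace(cam,'iron0'):
        r=rect(cam,d['region'],z); print(cam,round(d['score'],2),*r,'rgb',im[d['region']].mean(0).round().tolist()); out.append(r)
    return out
E
python3 - <<'E'
from h import *
st(); irons()
E
```

```text
t 51.1 pos [525.9 437.1 199.5] rpy [-1.799e+02 -1.000e-01  1.790e+02] F [0.6 0.1 0.2] M [-0.04  0.   -0.04] op 55.3 g 0.0
wrist 0.92 [409.5 337.9] [92.1 37.2] -10.2 rgb [72.0, 70.0, 68.0]
wrist 0.82 [554.6 179.3] [88.4 39.8] -14.2 rgb [69.0, 66.0, 64.0]
wrist 0.75 [512.9 619.5] [150.6  37.1] 10.9 rgb [46.0, 81.0, 146.0]
wrist 0.65 [538.6 465.2] [151.3  35.5] 7.5 rgb [76.0, 73.0, 71.0]
wrist 0.57 [403.  250.3] [79.3 37.8] 5.8 rgb [70.0, 67.0, 66.0]
```

>>> {"api": "apply_moves", "payload": {
  "series": [
    [5, 6, 30, 0, 0, -2],
    [10, 12, 60, 0, 0, -4],
    [15, 18, 90, 0, 0, -6],
    [19.8, 23.6, 120, 0, 0, -8.5],
    [19.8, 23.6, 139.5, 0, 0, -8.5]
  ]
}}

```text
t: 51.67
ee_pos: [504.3, 461.8, 57.0]
ee_rot: [-3.14, -0.004, -3.008]
force: [-0.9, 0.3, -0.8]
opening: 55.6
grip_force: 0.0
```

>>> {"api": "apply_moves", "payload": {
  "series": [
    [0, 0, 15, 0, 0, 0],
    [0, 0, 30, 0, 0, 0],
    [0, 0, 42, 0, 0, 0],
    [0, 0, 46, 0, 0, 0],
    [0, 0, 46, 0, 0, 0]
  ]
}}

```text
t: 52.08
ee_pos: [506.6, 461.9, 13.8]
ee_rot: [-3.141, -0.001, -3.011]
force: [-1.3, 1.3, 0.4]
opening: 55.6
grip_force: 0.0
```

Run:
```python
from h import *
ctrl.capture('top'); st(); goto(506.5,461,2.5,187.5)
```

```text
t 52.1 pos [507.2 462.3  15. ] rpy [ 180.     0.  -172.5] F [0.4 0.4 0.4] M [-0.04 -0.04 -0.04] op 55.6 g 0.0
row [0.8, -1.2, 12.5, 0.0, 0.0, 0.0] calls 1
```

>>> {"api": "apply_moves", "payload": {
  "series": [
    [0.8, -1.2, 4, 0, 0, 0],
    [0.8, -1.2, 8, 0, 0, 0],
    [0.8, -1.2, 11, 0, 0, 0],
    [0.8, -1.2, 12.5, 0, 0, 0],
    [0.8, -1.2, 12.5, 0, 0, 0]
  ]
}}

```text
t: 52.55
ee_pos: [505.8, 460.8, 1.8]
ee_rot: [-3.141, -0.001, -3.01]
force: [-0.2, -0.3, 0.4]
opening: 55.4
grip_force: 0.0
```

>>> {"api": "apply_moves", "payload": {
  "series": [
    [0, 0, 0, 0, 0, 0],
    [0, 0, 0, 0, 0, 0],
    [0, 0, 0, 0, 0, 0],
    [0, 0, 0, 0, 0, 0],
    [0, 0, 0, 0, 0, 0]
  ],
  "grip": 0
}}

```text
t: 52.97
ee_pos: [506.3, 461.2, 2.9]
ee_rot: [3.141, 0.001, -3.01]
force: [-0.6, -1.0, 3.0]
opening: 31.4
grip_force: 59.8
```

>>> {"api": "apply_moves", "payload": {
  "series": [
    [0, 0, 0, 0, 0, 0],
    [0, 0, 0, 0, 0, 0],
    [0, 0, -4, 0, 0, 0],
    [0, 0, -15, 0, 0, 0],
    [0, 0, -30, 0, 0, 0]
  ]
}}

```text
t: 53.38
ee_pos: [504.1, 459.7, 30.1]
ee_rot: [-3.139, -0.005, -3.01]
force: [0.5, -0.6, -2.4]
opening: 31.0
grip_force: 59.7
```

>>> {"api": "apply_moves", "payload": {
  "series": [
    [0, 0, -15, 0, 0, 0],
    [0, 0, -30, 0, 0, 0],
    [0, 0, -45, 0, 0, 0],
    [0, 0, -52, 0, 0, 0],
    [0, 0, -55, 0, 0, 0]
  ]
}}

```text
t: 53.8
ee_pos: [507.3, 462.0, 90.6]
ee_rot: [3.139, 0.004, -3.01]
force: [-0.2, 0.5, -2.4]
opening: 31.1
grip_force: 59.7
```

>>> {"api": "apply_moves", "payload": {
  "series": [
    [8, -25, 0, 0, 0, 0],
    [17, -55, 0, 0, 0, 0],
    [28, -90, 0, 0, 0, 0],
    [38, -125, 0, 0, 0, 0],
    [47.8, -160.9, 0, 0, 0, 0]
  ]
}}

```text
t: 54.22
ee_pos: [478.6, 293.8, 86.7]
ee_rot: [-3.141, -0.001, -3.009]
force: [0.8, -0.7, -1.7]
opening: 31.5
grip_force: 59.9
```

>>> {"api": "apply_moves", "payload": {
  "series": [
    [10, -35, 0, 0, 0, 2],
    [20, -70, 0, 0, 0, 4],
    [30, -105, 0, 0, 0, 6],
    [41, -140, 0, 0, 0, 8.4],
    [47.8, -160.9, 0, 0, 0, 8.4]
  ]
}}

```text
t: 54.63
ee_pos: [452.0, 126.8, 86.8]
ee_rot: [-3.14, -0.002, 3.124]
force: [0.1, -0.1, -3.1]
opening: 30.7
grip_force: 59.9
```

>>> {"api": "apply_moves", "payload": {
  "series": [
    [0, 0, 0, 0, 0, 0],
    [0, 0, 0, 0, 0, 0],
    [0, 0, 0, 0, 0, 0],
    [0, 0, 0, 0, 0, 0],
    [0, 0, 0, 0, 0, 0]
  ]
}}

```text
t: 55.05
ee_pos: [453.6, 130.4, 87.3]
ee_rot: [3.141, 0.0, 3.128]
force: [0.6, 0.0, -2.0]
opening: 31.3
grip_force: 60.0
```

```bash
cat > col.py <<'E'
from pit import *
def droop(gx=-32):
    s=ctrl.observe();p=np.array(s['ee_pos']);yaw=np.degrees(s['ee_rot'][2])
    snap('side'); c0=iron_px('side',p,yaw,0,gx,1)
    for d in ctrl.trace('side','iron0'):
        v,u=np.nonzero(d['region'])
        if abs(u.mean()-c0[:,0].mean())<15 and abs(v.mean()-c0[:,1].mean())<15:
            print('model',c0.min(0).round(1),c0.max(0).round(1),'mask',u.min(),v.min(),u.max(),v.max(),round(d['score'],2))
            for uu in (u.max()-6,u.max()-10):
                print('col',uu,np.nonzero(d['region'][:,uu])[0][[0,-1]],end=' ')
                for f in (-4,0,4,8):
                    H=cv2.convexHull(iron_px('side',p,yaw,f,gx,1).astype(np.float32))[:,0]
                    P=[a+(b-a)*t for a,b in zip(H,np.roll(H,-1,0)) for t in np.linspace(0,1,200)]
                    w=[q[1] for q in P if abs(q[0]-uu)<.6]; print(f,round(float(min(w)),1),round(float(max(w)),1),end=' | ')
                print()
E
python3 - <<'E'
from col import *
st(); droop(-32)
E
```

```text
t 55.0 pos [453.6 130.4  87.3] rpy [180.    0.  179.2] F [ 0.6  0.  -2. ] M [-0.02  0.03 -0.03] op 31.3 g 60.0
model [248.1 183.5] [303.5 208.3] mask 250 186 303 207 0.57
col 297 [186 196] -4 181.8 193.3 | 0 183.7 194.9 | 4 185.6 196.5 | 8 187.6 198.1 | 
col 293 [187 197] -4 183.2 194.7 | 0 184.9 196.1 | 4 186.6 197.5 | 8 188.4 198.9 |
```

>>> {"api": "apply_moves", "payload": {
  "series": [
    [0, -1, 14, 0, -1, 0],
    [0, -1, 28, 0, -2, 0.1],
    [0, -1, 40, 0, -2.5, 0.1],
    [0, -1, 50, 0, -2.5, 0.1],
    [0, -1, 52.8, 0, -2.5, 0.1]
  ]
}}

```text
t: 55.57
ee_pos: [452.0, 128.8, 32.6]
ee_rot: [-3.141, 0.04, 3.126]
force: [-1.3, -0.2, -3.0]
opening: 31.2
grip_force: 60.0
```

>>> {"api": "apply_moves", "payload": {
  "series": [
    [0, 0, 0, 0, 0, 0],
    [0, 0, 0, 0, 0, 0],
    [0, 0, 0, 0, 0, 0],
    [0, 0, 0, 0, 0, 0],
    [0, 0, 0, 0, 0, 0]
  ]
}}

```text
t: 55.98
ee_pos: [454.1, 128.5, 35.1]
ee_rot: [3.141, 0.045, 3.125]
force: [-0.2, -0.0, -2.4]
opening: 30.9
grip_force: 60.0
```

>>> {"api": "apply_moves", "payload": {
  "series": [
    [-3, 0, 0.1, 0, 0, 0],
    [-6, 0, 0.3, 0, 0, 0],
    [-9, 0, 0.4, 0, 0, 0],
    [-12, 0, 0.5, 0, 0, 0],
    [-15, 0, 0.7, 0, 0, 0]
  ]
}}

```text
t: 56.4
ee_pos: [469.0, 128.2, 34.5]
ee_rot: [3.142, 0.044, 3.125]
force: [0.3, 0.1, -1.9]
opening: 31.4
grip_force: 60.0
```

>>> {"api": "apply_moves", "payload": {
  "series": [
    [-2, 0, 0.1, 0, 0, 0],
    [-4, 0, 0.2, 0, 0, 0],
    [-6, 0, 0.3, 0, 0, 0],
    [-8, 0, 0.3, 0, 0, 0],
    [-8, 0, 0.3, 0, 0, 0]
  ]
}}

```text
t: 56.82
ee_pos: [476.9, 128.1, 34.5]
ee_rot: [3.142, 0.044, 3.125]
force: [0.6, 0.6, -2.2]
opening: 30.8
grip_force: 60.0
```

Run:
```python
from col import *
st(); droop(-32)
```

```text
t 56.8 pos [476.9 128.1  34.5] rpy [180.    2.5 179. ] F [ 0.6  0.6 -2.2] M [-0.02  0.13  0.02] op 30.8 g 60.0
model [257.5 195.4] [310.9 219.9] mask 260 197 309 220 0.55
col 303 [197 207] -4 194.3 205.8 | 0 196.1 207.2 | 4 197.8 208.6 | 8 199.6 210.0 | 
col 299 [198 208] -4 195.8 207.2 | 0 197.3 208.4 | 4 198.8 209.6 | 8 200.4 210.8 |
```

>>> {"api": "apply_moves", "payload": {
  "series": [
    [-5, 0.7, 0.2, 0, 0, 0],
    [-10, 0.7, 0.4, 0, 0, 0],
    [-15, 0.7, 0.7, 0, 0, 0],
    [-20, 0.7, 0.9, 0, 0, 0],
    [-25, 0.7, 1.1, 0, 0, 0]
  ]
}}

```text
t: 57.33
ee_pos: [502.3, 128.3, 34.5]
ee_rot: [3.142, 0.044, 3.125]
force: [0.3, 0.2, -3.5]
opening: 31.3
grip_force: 60.0
```

>>> {"api": "apply_moves", "payload": {
  "series": [
    [-5, 0, 0.2, 0, 0, 0],
    [-10, 0, 0.4, 0, 0, 0],
    [-15, 0, 0.7, 0, 0, 0],
    [-20, 0, 0.9, 0, 0, 0],
    [-25, 0, 1.1, 0, 0, 0]
  ]
}}

```text
t: 57.75
ee_pos: [527.0, 127.9, 34.4]
ee_rot: [3.142, 0.044, 3.125]
force: [0.3, -0.2, -2.6]
opening: 31.4
grip_force: 60.0
```

>>> {"api": "apply_moves", "payload": {
  "series": [
    [-4, 0, 0.2, 0, 0, 0],
    [-8, 0, 0.4, 0, 0, 0],
    [-12, 0, 0.5, 0, 0, 0],
    [-16, 0, 0.7, 0, 0, 0],
    [-18, 0, 0.8, 0, 0, 0]
  ]
}}

```text
t: 58.17
ee_pos: [545.2, 127.6, 34.5]
ee_rot: [3.142, 0.044, 3.125]
force: [-0.2, -0.1, -2.7]
opening: 31.5
grip_force: 60.0
```

>>> {"api": "apply_moves", "payload": {
  "series": [
    [-2, 0, 0.1, 0, 0, 0],
    [-4, 0, 0.2, 0, 0, 0],
    [-6, 0, 0.2, 0, 0, 0],
    [-8, 0, 0.3, 0, 0, 0],
    [-8, 0, 0.3, 0, 0, 0]
  ]
}}

```text
t: 58.58
ee_pos: [549.2, 127.5, 32.7]
ee_rot: [-3.141, 0.034, 3.125]
force: [-5.8, -0.6, -1.3]
opening: 31.3
grip_force: 60.2
```

>>> {"api": "apply_moves", "payload": {
  "series": [
    [-1, 0, 0, 0, 0, 0],
    [-2, 0, 0, 0, 0, 0],
    [-3, 0, 0, 0, 0, 0],
    [-4, 0, 0, 0, 0, 0],
    [-4, 0, 0, 0, 0, 0]
  ]
}}

```text
t: 59.0
ee_pos: [549.3, 127.6, 31.2]
ee_rot: [-3.141, 0.025, 3.125]
force: [-13.6, -0.6, -1.5]
opening: 31.2
grip_force: 60.3
```

>>> {"api": "apply_moves", "payload": {
  "series": [
    [0, 0, 0, 0, 0, 0],
    [0, 0, 0, 0, 0, 0],
    [0, 0, 0, 0, 0, 0],
    [0, 0, 0, 0, 0, 0],
    [0, 0, 0, 0, 0, 0]
  ],
  "grip": 0.52
}}

```text
t: 59.42
ee_pos: [557.8, 127.4, 35.6]
ee_rot: [3.141, 0.046, 3.125]
force: [-0.2, 0.2, -0.2]
opening: 44.4
grip_force: 0.0
```

>>> {"api": "apply_moves", "payload": {
  "series": [
    [3, 0, -8, 0, 0, 0],
    [6, 0, -20, 0, 0, 0],
    [6, 0, -35, 0, 0, 0],
    [6, 0, -60, 0, 1, 0],
    [6, 0, -80, 0, 2.5, 0]
  ]
}}

```text
t: 59.83
ee_pos: [546.6, 127.7, 116.0]
ee_rot: [3.141, -0.0, 3.125]
force: [1.3, 0.6, 0.2]
opening: 44.5
grip_force: 0.0
```

>>> {"api": "apply_moves", "payload": {
  "series": [
    [20, 30, -20, 0, 0, 0],
    [40, 60, -40, 0, 0, 0],
    [60, 90, -60, 0, 0, 0],
    [80, 120, -80, 0, 0, 0],
    [100, 140, -85, 0, 0, 0]
  ]
}}

```text
t: 60.25
ee_pos: [450.2, 271.9, 204.4]
ee_rot: [3.138, 0.008, 3.125]
force: [0.4, 0.7, 0.2]
opening: 43.9
grip_force: 0.0
```

>>> {"api": "apply_moves", "payload": {
  "series": [
    [5, 15, 0, 0, 0, 0],
    [10, 30, 0, 0, 0, 0],
    [15, 40, 0, 0, 0, 0],
    [20, 45, 0, 0, 0, 0],
    [20, 45, 0, 0, 0, 0]
  ],
  "grip": 0.65
}}

```text
t: 60.67
ee_pos: [429.4, 315.2, 199.4]
ee_rot: [3.142, -0.0, 3.126]
force: [-0.2, -0.3, -0.5]
opening: 55.4
grip_force: 0.0
```

>>> {"api": "apply_moves", "payload": {
  "series": [
    [0, 0, 0, 0, 0, 0],
    [0, 0, 0, 0, 0, 0],
    [0, 0, 0, 0, 0, 0],
    [0, 0, 0, 0, 0, 0],
    [0, 0, 0, 0, 0, 0]
  ]
}}

```text
t: 61.08
ee_pos: [430.5, 314.1, 199.2]
ee_rot: [-3.141, -0.0, 3.124]
force: [-0.9, 0.3, 0.5]
opening: 55.7
grip_force: 0.0
```

Run:
```python
from h import *
st(); irons(); irons('side',6)
```

```text
t 61.1 pos [430.5 314.1 199.2] rpy [-180.   -0.  179.] F [-0.9  0.3  0.5] M [-0.02  0.01  0.  ] op 55.7 g 0.0
wrist 0.92 [331.3 504.2] [129.2  35.9] 82.6 rgb [188.0, 117.0, 134.0]
wrist 0.78 [553.8 107.5] [75.5 41.5] 1.5 rgb [95.0, 92.0, 88.0]
wrist 0.75 [379.9 342. ] [149.8  34.3] -10.3 rgb [79.0, 77.0, 75.0]
wrist 0.63 [549.  182.5] [67.5 36.6] -7.6 rgb [113.0, 108.0, 104.0]
wrist 0.62 [546.6 605.9] [80.2  2.1] 12.2 rgb [11.0, 30.0, 64.0]
wrist 0.6 [366.6 245.8] [149.3  34.9] 5.5 rgb [83.0, 80.0, 78.0]
side 0.93 [184.6 334.5] [153.9  40.2] 58.7 rgb [197.0, 137.0, 154.0]
side 0.86 [334.5 508.6] [144.5  30. ] 82.1 rgb [206.0, 131.0, 151.0]
side 0.82 [382.9 335.5] [146.5  44.8] -8.8 rgb [104.0, 100.0, 99.0]
side 0.75 [366.8 240.8] [152.6  42.8] 5.0 rgb [112.0, 107.0, 106.0]
side 0.74 [553.9 143.4] [75.5 35.4] 0.8 rgb [112.0, 106.0, 103.0]
side 0.69 [555.5 213.9] [81.  40.5] 1.2 rgb [114.0, 107.0, 105.0]
side 0.66 [514.4 614.4] [147.5  44.3] 11.4 rgb [82.0, 105.0, 166.0]
```

>>> {"api": "apply_moves", "payload": {
  "series": [
    [20, 8, 25, 0, 0, 2],
    [40, 16, 50, 0, 0, 4],
    [60, 24, 80, 0, 0, 6],
    [82.7, 32.2, 110, 0, 0, 9.3],
    [82.7, 32.2, 135, 0, 0, 9.3]
  ]
}}

```text
t: 61.8
ee_pos: [343.8, 348.3, 61.9]
ee_rot: [-3.14, -0.003, 2.963]
force: [0.3, 0.6, -0.6]
opening: 55.8
grip_force: 0.0
```

>>> {"api": "apply_moves", "payload": {
  "series": [
    [0, 0, 15, 0, 0, 0],
    [0, 0, 30, 0, 0, 0],
    [0, 0, 45, 0, 0, 0],
    [0, 0, 50, 0, 0, 0],
    [0, 0, 50, 0, 0, 0]
  ]
}}

```text
t: 62.22
ee_pos: [347.0, 347.5, 13.0]
ee_rot: [-3.139, -0.002, 2.962]
force: [-0.4, -0.4, -0.7]
opening: 55.8
grip_force: 0.0
```

Run:
```python
from h import *
ctrl.capture('top'); st(); goto(348.4,347.7,2.5,169.7)
```

```text
t 62.3 pos [347.9 348.1  14. ] rpy [-180.    -0.   169.7] F [-0.  -0.1 -0.3] M [ 0.04 -0.04 -0.01] op 55.2 g 0.0
row [-0.6, -0.3, 11.5, 0.0, 0.0, 0.0] calls 1
```

>>> {"api": "apply_moves", "payload": {
  "series": [
    [-0.5, -0.3, 4, 0, 0, 0],
    [-0.5, -0.3, 8, 0, 0, 0],
    [-0.5, -0.3, 10.5, 0, 0, 0],
    [-0.5, -0.3, 11.5, 0, 0, 0],
    [-0.5, -0.3, 11.5, 0, 0, 0]
  ]
}}

```text
t: 62.68
ee_pos: [348.5, 347.7, 2.8]
ee_rot: [-3.142, -0.0, 2.962]
force: [0.1, 0.7, 1.2]
opening: 55.2
grip_force: 0.0
```

>>> {"api": "apply_moves", "payload": {
  "series": [
    [0, 0, 0, 0, 0, 0],
    [0, 0, 0, 0, 0, 0],
    [0, 0, 0, 0, 0, 0],
    [0, 0, 0, 0, 0, 0],
    [0, 0, 0, 0, 0, 0]
  ],
  "grip": 0
}}

```text
t: 63.1
ee_pos: [348.7, 347.9, 3.4]
ee_rot: [3.142, 0.0, 2.963]
force: [-1.9, -1.3, 5.9]
opening: 31.5
grip_force: 59.2
```

>>> {"api": "apply_moves", "payload": {
  "series": [
    [0, 0, 0, 0, 0, 0],
    [0, 0, 0, 0, 0, 0],
    [0, 0, -4, 0, 0, 0],
    [0, 0, -15, 0, 0, 0],
    [0, 0, -30, 0, 0, 0]
  ]
}}

```text
t: 63.52
ee_pos: [346.8, 346.8, 31.7]
ee_rot: [-3.139, -0.003, 2.962]
force: [0.1, -0.1, -2.0]
opening: 30.9
grip_force: 59.7
```

>>> {"api": "apply_moves", "payload": {
  "series": [
    [0, 0, -15, 0, 0, 0],
    [0, 0, -30, 0, 0, 0],
    [0, 0, -45, 0, 0, 0],
    [0, 0, -52, 0, 0, 0],
    [0, 0, -55, 0, 0, 0]
  ]
}}

```text
t: 63.93
ee_pos: [349.1, 348.2, 89.3]
ee_rot: [3.14, 0.002, 2.962]
force: [0.4, -0.4, -3.0]
opening: 30.9
grip_force: 59.7
```

>>> {"api": "apply_moves", "payload": {
  "series": [
    [-12, -20, 0, 0, 0, 0],
    [-28, -47, 0, 0, 0, 0],
    [-44, -75, 0, 0, 0, 0],
    [-60, -103, 0, 0, 0, 0],
    [-76.5, -129.6, 0, 0, 0, 0]
  ]
}}

```text
t: 64.35
ee_pos: [399.8, 205.1, 86.8]
ee_rot: [-3.141, -0.002, 2.963]
force: [0.4, 0.4, -2.2]
opening: 30.9
grip_force: 59.8
```

>>> {"api": "apply_moves", "payload": {
  "series": [
    [-16, -28, 0, 0, 0, -2],
    [-33, -56, 0, 0, 0, -4],
    [-50, -84, 0, 0, 0, -7],
    [-66, -112, 0, 0, 0, -9.3],
    [-76.5, -129.6, 0, 0, 0, -9.3]
  ]
}}

```text
t: 64.77
ee_pos: [452.9, 63.0, 87.2]
ee_rot: [-3.141, -0.001, 3.124]
force: [0.1, 0.5, -3.1]
opening: 30.8
grip_force: 59.9
```

>>> {"api": "apply_moves", "payload": {
  "series": [
    [0, 0, 0, 0, 0, 0],
    [0, 0, 0, 0, 0, 0],
    [0, 0, 0, 0, 0, 0],
    [0, 0, 0, 0, 0, 0],
    [0, 0, 0, 0, 0, 0]
  ]
}}

```text
t: 65.18
ee_pos: [452.2, 66.4, 87.4]
ee_rot: [3.141, -0.001, 3.126]
force: [-0.3, -0.1, -2.3]
opening: 30.8
grip_force: 60.0
```

Run:
```python
from col import *
st(); droop(-32); goto(452.6,65.4,34.5,179.05)
```

```text
t 65.2 pos [452.2  66.4  87.4] rpy [ 1.800e+02 -1.000e-01  1.791e+02] F [-0.3 -0.1 -2.3] M [-0.01  0.13 -0.02] op 30.8 g 60.0
model [256.3 197.8] [313.5 224.2] mask 258 200 313 223 0.96
col 307 [200 211] -4 196.0 208.3 | 0 197.9 209.8 | 4 199.9 211.4 | 8 201.9 213.1 | 
col 303 [201 212] -4 197.4 209.7 | 0 199.2 211.1 | 4 200.9 212.5 | 8 202.6 213.9 | 
row [-0.2, -0.9, 53.1, 0.0, 0.0, 0.1] calls 1
```

Same droop as before, so the same recipe.

>>> {"api": "apply_moves", "payload": {
  "series": [
    [0, -0.5, 14, 0, -1, 0],
    [0, -0.5, 28, 0, -2, 0.1],
    [0, -0.5, 40, 0, -2.5, 0.1],
    [0, -0.5, 50, 0, -2.5, 0.1],
    [0, -0.5, 52.8, 0, -2.5, 0.1]
  ]
}}

```text
t: 65.7
ee_pos: [451.3, 65.5, 33.3]
ee_rot: [3.141, 0.04, 3.124]
force: [-0.9, -1.0, -2.7]
opening: 30.9
grip_force: 59.9
```

>>> {"api": "apply_moves", "payload": {
  "series": [
    [0, 0, 0, 0, 0, 0],
    [0, 0, 0, 0, 0, 0],
    [0, 0, 0, 0, 0, 0],
    [0, 0, 0, 0, 0, 0],
    [0, 0, 0, 0, 0, 0]
  ]
}}

```text
t: 66.12
ee_pos: [453.5, 64.9, 35.7]
ee_rot: [-3.142, 0.045, 3.123]
force: [0.5, -0.4, -2.4]
opening: 31.0
grip_force: 60.0
```

>>> {"api": "apply_moves", "payload": {
  "series": [
    [-3, 0, 0.1, 0, 0, 0],
    [-6, 0, 0.3, 0, 0, 0],
    [-9, 0, 0.4, 0, 0, 0],
    [-12, 0, 0.5, 0, 0, 0],
    [-15, 0, 0.7, 0, 0, 0]
  ]
}}

```text
t: 66.53
ee_pos: [468.4, 64.7, 35.0]
ee_rot: [3.142, 0.044, 3.123]
force: [0.5, 1.1, -3.0]
opening: 31.1
grip_force: 60.0
```

>>> {"api": "apply_moves", "payload": {
  "series": [
    [-2, 0, 0.1, 0, 0, 0],
    [-4, 0, 0.2, 0, 0, 0],
    [-6, 0, 0.3, 0, 0, 0],
    [-8, 0, 0.3, 0, 0, 0],
    [-8, 0, 0.3, 0, 0, 0]
  ]
}}

```text
t: 66.95
ee_pos: [476.3, 64.5, 35.1]
ee_rot: [3.142, 0.044, 3.123]
force: [0.1, 0.2, -3.4]
opening: 31.0
grip_force: 60.0
```

Run:
```python
from col import *
st(); droop(-32)
```

```text
t 67.0 pos [476.3  64.5  35.1] rpy [180.    2.5 178.9] F [ 0.1  0.2 -3.4] M [ 0.01  0.14 -0.03] op 31.0 g 60.0
```

>>> {"api": "apply_moves", "payload": {
  "series": [
    [-5, 0.3, 0.2, 0, 0, 0],
    [-10, 0.3, 0.4, 0, 0, 0],
    [-15, 0.3, 0.7, 0, 0, 0],
    [-20, 0.3, 0.9, 0, 0, 0],
    [-25, 0.3, 1.1, 0, 0, 0]
  ]
}}

```text
t: 67.47
ee_pos: [501.6, 64.3, 35.0]
ee_rot: [3.142, 0.044, 3.123]
force: [0.9, -0.0, -3.1]
opening: 31.1
grip_force: 60.0
```

>>> {"api": "apply_moves", "payload": {
  "series": [
    [-5, 0, 0.2, 0, 0, 0],
    [-10, 0, 0.4, 0, 0, 0],
    [-15, 0, 0.7, 0, 0, 0],
    [-20, 0, 0.9, 0, 0, 0],
    [-25, 0, 1.1, 0, 0, 0]
  ]
}}

```text
t: 67.88
ee_pos: [526.4, 63.9, 34.9]
ee_rot: [3.142, 0.044, 3.123]
force: [-0.5, 0.0, -3.0]
opening: 31.3
grip_force: 60.0
```

>>> {"api": "apply_moves", "payload": {
  "series": [
    [-4, 0, 0.2, 0, 0, 0],
    [-8, 0, 0.4, 0, 0, 0],
    [-12, 0, 0.5, 0, 0, 0],
    [-16, 0, 0.7, 0, 0, 0],
    [-18, 0, 0.8, 0, 0, 0]
  ]
}}

```text
t: 68.3
ee_pos: [544.6, 63.5, 35.1]
ee_rot: [3.142, 0.044, 3.123]
force: [-0.4, -0.4, -2.3]
opening: 31.1
grip_force: 60.0
```

>>> {"api": "apply_moves", "payload": {
  "series": [
    [-2, 0, 0.1, 0, 0, 0],
    [-4, 0, 0.2, 0, 0, 0],
    [-6, 0, 0.2, 0, 0, 0],
    [-8, 0, 0.3, 0, 0, 0],
    [-8, 0, 0.3, 0, 0, 0]
  ]
}}

```text
t: 68.72
ee_pos: [548.3, 63.7, 33.1]
ee_rot: [3.141, 0.034, 3.123]
force: [-6.8, -0.2, -2.3]
opening: 30.9
grip_force: 60.2
```

>>> {"api": "apply_moves", "payload": {
  "series": [
    [-1, 0, 0, 0, 0, 0],
    [-2, 0, 0, 0, 0, 0],
    [-3, 0, 0, 0, 0, 0],
    [-4, 0, 0, 0, 0, 0],
    [-4, 0, 0, 0, 0, 0]
  ]
}}

```text
t: 69.13
ee_pos: [548.4, 63.9, 31.5]
ee_rot: [3.141, 0.024, 3.123]
force: [-12.9, -0.7, -1.4]
opening: 30.9
grip_force: 60.3
```

>>> {"api": "apply_moves", "payload": {
  "series": [
    [0, 0, 0, 0, 0, 0],
    [0, 0, 0, 0, 0, 0],
    [0, 0, 0, 0, 0, 0],
    [0, 0, 0, 0, 0, 0],
    [0, 0, 0, 0, 0, 0]
  ],
  "grip": 0.52
}}

```text
t: 69.55
ee_pos: [557.2, 63.2, 36.2]
ee_rot: [-3.142, 0.046, 3.123]
force: [-0.5, -0.1, -0.2]
opening: 44.3
grip_force: 0.0
```

>>> {"api": "apply_moves", "payload": {
  "series": [
    [3, 0, -8, 0, 0, 0],
    [6, 0, -20, 0, 0, 0],
    [6, 0, -35, 0, 0, 0],
    [6, 0, -60, 0, 1, 0],
    [6, 0, -80, 0, 2.5, 0]
  ]
}}

```text
t: 69.97
ee_pos: [545.9, 63.6, 116.5]
ee_rot: [3.142, -0.0, 3.123]
force: [0.2, -1.0, -0.0]
opening: 44.6
grip_force: 0.0
```

>>> {"api": "apply_moves", "payload": {
  "series": [
    [10, 15, -10, 0, 0, 0],
    [22, 35, -20, 0, 0, 0],
    [35, 55, -30, 0, 0, 0],
    [46, 72, -40, 0, 0, 0],
    [54, 85, -43, 0, 0, 0]
  ],
  "grip": 0.65
}}

```text
t: 70.38
ee_pos: [494.1, 150.8, 160.5]
ee_rot: [3.141, 0.004, 3.124]
force: [0.6, 0.1, -0.0]
opening: 55.8
grip_force: 0.0
```

>>> {"api": "apply_moves", "payload": {
  "series": [
    [10, 15, -10, 0, 0, 0],
    [22, 35, -20, 0, 0, 0],
    [35, 55, -30, 0, 0, 0],
    [54, 85, -43, 0, 0, 0],
    [54, 85, -43, 0, 0, 0]
  ]
}}

```text
t: 70.8
ee_pos: [440.4, 239.5, 204.5]
ee_rot: [3.138, 0.004, 3.127]
force: [0.6, 0.4, 0.6]
opening: 55.6
grip_force: 0.0
```

>>> {"api": "apply_moves", "payload": {
  "series": [
    [0, 0, 0, 0, 0, 0],
    [0, 0, 0, 0, 0, 0],
    [0, 0, 0, 0, 0, 0],
    [0, 0, 0, 0, 0, 0],
    [0, 0, 0, 0, 0, 0]
  ]
}}

```text
t: 71.22
ee_pos: [441.8, 234.6, 200.3]
ee_rot: [-3.141, -0.001, 3.121]
force: [-0.1, -0.3, 0.6]
opening: 55.6
grip_force: 0.0
```

Run:
```python
from h import *
st(); irons();
```

```text
t 71.2 pos [441.8 234.6 200.3] rpy [-1.800e+02 -1.000e-01  1.788e+02] F [-0.1 -0.3  0.6] M [-0.01 -0.01 -0.04] op 55.6 g 0.0
wrist 0.97 [366.4 245.4] [150.   35.7] 5.8 rgb [84.0, 81.0, 79.0]
wrist 0.71 [326.2 462.2] [47.2 35.9] 80.7 rgb [196.0, 121.0, 138.0]
wrist 0.67 [558.8 189.4] [87.9 37.5] -3.9 rgb [91.0, 87.0, 84.0]
wrist 0.67 [549.5 113.1] [68.3 39.3] 0.1 rgb [110.0, 105.0, 100.0]
```

>>> {"api": "apply_moves", "payload": {
  "series": [
    [20, 2, 25, 0, 0, -2],
    [45, 4, 50, 0, 0, -4],
    [70, 6, 80, 0, 0, -6],
    [91.5, 7.3, 110, 0, 0, -6.8],
    [91.5, 7.3, 135, 0, 0, -6.8]
  ]
}}

```text
t: 71.78
ee_pos: [345.5, 243.8, 63.0]
ee_rot: [-3.141, -0.005, -3.04]
force: [-1.3, 0.1, -1.1]
opening: 55.5
grip_force: 0.0
```

>>> {"api": "apply_moves", "payload": {
  "series": [
    [0, 0, 15, 0, 0, 0],
    [0, 0, 30, 0, 0, 0],
    [0, 0, 45, 0, 0, 0],
    [0, 0, 50, 0, 0, 0],
    [0, 0, 50, 0, 0, 0]
  ]
}}

```text
t: 72.2
ee_pos: [349.2, 244.0, 14.6]
ee_rot: [-3.141, -0.003, -3.042]
force: [-0.5, -0.7, 0.6]
opening: 55.4
grip_force: 0.0
```

Run:
```python
from h import *
ctrl.capture('top'); st(); goto(350.5,243.8,2.5,185.6); print(ctrl.observe()['joints'])
```

```text
t 72.2 pos [350.1 244.3  15.6] rpy [-1.800e+02 -1.000e-01 -1.743e+02] F [ 0.  -0.7  0.5] M [ 0.   -0.02  0.  ] op 55.2 g 0.0
row [-0.3, -0.6, 13.1, 0.0, 0.0, 0.1] calls 1
[ 3.70645439e-01  5.23258729e-02  2.29977740e+00  6.58672477e-05
  7.90756272e-01 -1.30005250e+00]
```

>>> {"api": "apply_moves", "payload": {
  "series": [
    [4, -0.5, 2, 0, 0, 0],
    [8, -0.5, 5, 0, 0, 0],
    [11, -0.5, 9, 0, 0, 0],
    [11, -0.5, 12, 0, 0, 0],
    [11, -0.5, 13, 0, 0, 0]
  ]
}}

```text
t: 72.67
ee_pos: [338.8, 242.8, 2.5]
ee_rot: [-3.142, -0.0, -3.041]
force: [0.5, -0.5, 0.2]
opening: 55.4
grip_force: 0.0
```

>>> {"api": "apply_moves", "payload": {
  "series": [
    [0, 0, 0, 0, 0, 0],
    [0, 0, 0, 0, 0, 0],
    [0, 0, 0, 0, 0, 0],
    [0, 0, 0, 0, 0, 0],
    [0, 0, 0, 0, 0, 0]
  ],
  "grip": 0
}}

```text
t: 73.08
ee_pos: [339.6, 242.9, 3.4]
ee_rot: [-3.141, -0.0, -3.042]
force: [-1.8, -0.8, 4.9]
opening: 31.3
grip_force: 59.1
```

Run:
```python
from h import *
ctrl.capture('top'); st(); print(np.round(ctrl.observe()['joints'],2))
```

```text
t 73.1 pos [339.6 242.9   3.4] rpy [-180.    -0.  -174.3] F [-1.9 -0.8  5. ] M [-0.37  0.3  -0.06] op 30.7 g 59.1
[ 0.38  0.06  2.32 -0.    0.76 -1.29]
```

>>> {"api": "apply_moves", "payload": {
  "series": [
    [0, 0, 0, 0, 0, 0],
    [0, 0, -4, 0, 0, 0],
    [0, 0, -12, 0, 0, 0],
    [0, 0, -24, 0, 0, 0],
    [0, 0, -40, 0, 0, 0]
  ]
}}

```text
t: 73.55
ee_pos: [338.0, 242.4, 42.3]
ee_rot: [-3.141, -0.003, -3.042]
force: [-0.9, 1.2, -2.2]
opening: 31.0
grip_force: 59.7
```

>>> {"api": "apply_moves", "payload": {
  "series": [
    [0, 0, -15, 0, 0, 0],
    [0, 0, -28, 0, 0, 0],
    [0, 0, -38, 0, 0, 0],
    [0, 0, -43, 0, 0, 0],
    [0, 0, -45, 0, 0, 0]
  ]
}}

```text
t: 73.97
ee_pos: [339.7, 243.1, 88.7]
ee_rot: [3.141, 0.002, -3.042]
force: [0.3, 0.5, -2.0]
opening: 31.2
grip_force: 59.7
```

>>> {"api": "apply_moves", "payload": {
  "series": [
    [-15, -15, 0, 0, 0, 0],
    [-33, -33, 0, 0, 0, 0],
    [-52, -51, 0, 0, 0, 0],
    [-72, -70, 0, 0, 0, 0],
    [-91.6, -89.5, 0, 0, 0, 0]
  ]
}}

```text
t: 74.38
ee_pos: [439.5, 162.1, 86.9]
ee_rot: [3.141, -0.002, -3.041]
force: [0.6, 0.7, -2.6]
opening: 31.2
grip_force: 59.8
```

>>> {"api": "apply_moves", "payload": {
  "series": [
    [0, -35, 0, 0, 0, 2],
    [0, -72, 0, 0, 0, 4],
    [0, -110, 0, 0, 0, 6],
    [-0.9, -142, 0, 0, 0, 6.6],
    [-0.9, -162.5, 0, 0, 0, 6.6]
  ]
}}

```text
t: 74.8
ee_pos: [456.2, -1.2, 87.1]
ee_rot: [-3.141, -0.001, 3.124]
force: [0.3, 1.0, -2.7]
opening: 30.7
grip_force: 60.0
```

>>> {"api": "apply_moves", "payload": {
  "series": [
    [0, 0, 0, 0, 0, 0],
    [0, 0, 0, 0, 0, 0],
    [0, 0, 0, 0, 0, 0],
    [0, 0, 0, 0, 0, 0],
    [0, 0, 0, 0, 0, 0]
  ]
}}

```text
t: 75.22
ee_pos: [456.1, 2.5, 87.5]
ee_rot: [3.141, -0.001, 3.128]
force: [1.5, 0.4, -2.4]
opening: 31.0
grip_force: 60.1
```

Run:
```python
from col import *
st(); droop(-27); goto(456.5,1.3,35,179.05)
```

```text
t 75.2 pos [456.1   2.5  87.5] rpy [180.   -0.  179.2] F [ 1.5  0.4 -2.4] M [-0.02  0.06  0.05] op 31.0 g 60.1
model [265.1 213. ] [324.3 241.4] mask 267 216 324 241 0.83
col 318 [216 227] -4 211.2 224.2 | 0 213.0 225.7 | 4 214.9 227.2 | 8 216.9 228.7 | 
col 314 [217 228] -4 212.7 225.7 | 0 214.3 227.0 | 4 215.9 228.3 | 8 217.6 229.7 | 
model [265.1 213. ] [324.3 241.4] mask 302 213 315 218 0.56
col 309 [214 217] -4 214.5 227.6 | 0 215.9 228.7 | 4 217.3 229.7 | 8 218.7 230.8 | 
col 305 [215 218] -4 216.0 229.1 | 0 217.2 230.0 | 4 218.4 230.9 | 8 219.6 231.7 | 
row [-0.1, -1.0, 52.7, 0.0, 0.0, 0.2] calls 1
```

Droop is similar here (perhaps a little more), so I use a tilt of −2.8.

>>> {"api": "apply_moves", "payload": {
  "series": [
    [0, -0.6, 14, 0, -1, 0],
    [0, -0.6, 28, 0, -2, 0.1],
    [0, -0.6, 40, 0, -2.8, 0.1],
    [0, -0.6, 50, 0, -2.8, 0.1],
    [0, -0.6, 52.6, 0, -2.8, 0.1]
  ]
}}

```text
t: 75.73
ee_pos: [455.1, 1.5, 33.5]
ee_rot: [3.141, 0.045, 3.125]
force: [-0.8, 0.2, -2.4]
opening: 31.0
grip_force: 60.0
```

>>> {"api": "apply_moves", "payload": {
  "series": [
    [0, 0, 0, 0, 0, 0],
    [0, 0, 0, 0, 0, 0],
    [0, 0, 0, 0, 0, 0],
    [0, 0, 0, 0, 0, 0],
    [0, 0, 0, 0, 0, 0]
  ]
}}

```text
t: 76.15
ee_pos: [457.2, 0.7, 36.0]
ee_rot: [-3.141, 0.05, 3.125]
force: [-0.9, 0.1, -2.4]
opening: 30.9
grip_force: 60.1
```

>>> {"api": "apply_moves", "payload": {
  "series": [
    [-3, 0, 0.1, 0, 0, 0],
    [-6, 0, 0.3, 0, 0, 0],
    [-9, 0, 0.4, 0, 0, 0],
    [-12, 0, 0.6, 0, 0, 0],
    [-15, 0, 0.7, 0, 0, 0]
  ]
}}

```text
t: 76.57
ee_pos: [471.9, 0.6, 35.3]
ee_rot: [3.141, 0.048, 3.125]
force: [-6.6, -0.2, -0.9]
opening: 31.1
grip_force: 60.1
```

>>> {"api": "apply_moves", "payload": {
  "series": [
    [-2, 0, 0.1, 0, 0, 0],
    [-4, 0, 0.2, 0, 0, 0],
    [-6, 0, 0.3, 0, 0, 0],
    [-8, 0, 0.4, 0, 0, 0],
    [-8, 0, 0.4, 0, 0, 0]
  ]
}}

```text
t: 76.98
ee_pos: [472.4, 1.3, 31.6]
ee_rot: [3.14, 0.03, 3.125]
force: [-12.4, -2.7, -1.1]
opening: 30.7
grip_force: 60.2
```

Run:
```python
from h import *
st()
```

```text
t 77.0 pos [472.4   1.3  31.6] rpy [179.9   1.7 179.1] F [-12.4  -2.7  -1.1] M [-0.35  2.11 -0.24] op 30.7 g 60.2
```

>>> {"api": "apply_moves", "payload": {
  "series": [
    [5, 0, -0.3, 0, 0, 0],
    [10, 0, -0.6, 0, 0, 0],
    [18, 0, -0.9, 0, 0, 0],
    [18, 0, -0.9, 0, 0, 0],
    [18, 0, -0.9, 0, 0, 0]
  ]
}}

```text
t: 77.4
ee_pos: [461.7, 0.7, 35.6]
ee_rot: [-3.142, 0.05, 3.125]
force: [-0.6, 0.2, -1.5]
opening: 31.1
grip_force: 60.1
```

Run:
```python
from col import *
st(); droop(-27); irons('wrist',38)
for cam in ['wrist','side','top']:
    snap(cam)
    print(cam,[(round(d['score'],2),np.round(d['centre'],1).tolist()) for d in ctrl.spot_in(cam,'iron0_tail')][:4])
```

```text
t 77.4 pos [461.7   0.7  35.6] rpy [-180.     2.9  179. ] F [-0.6  0.2 -1.5] M [-0.04  0.12 -0.  ] op 31.1 g 60.1
model [268.2 226.4] [325.6 254.4] mask 270 228 325 254 0.77
col 319 [228 239] -4 224.8 237.7 | 0 226.5 239.1 | 4 228.3 240.5 | 8 230.0 241.9 | 
col 315 [229 240] -4 226.3 239.2 | 0 227.9 240.5 | 4 229.4 241.7 | 8 231.0 242.9 | 
wrist 0.96 [4.69e+02 4.00e-01] [112.5  35. ] -1.5 rgb [84.0, 80.0, 78.0]
wrist 0.92 [508.  121.9] [51.3 25.9] 52.0 rgb [123.0, 117.0, 110.0]
wrist 0.71 [530.6  67.4] [29.5 23.7] -68.5 rgb [68.0, 66.0, 65.0]
wrist [(0.66, [541.8, 55.6, 33.3])]
side [(0.8, [543.3, 58.7, 36.6]), (0.27, [505.1, -5.8, 42.8])]
top [(0.73, [533.1, 64.8, 32.9])]
```

>>> {"api": "apply_moves", "payload": {
  "series": [
    [0, 0, -0.5, 0, -0.4, 0],
    [0, 0, -0.5, 0, -0.8, 0],
    [0, 0, -0.5, 0, -0.8, 0],
    [0, 0, -0.5, 0, -0.8, 0],
    [0, 0, -0.5, 0, -0.8, 0]
  ]
}}

```text
t: 78.37
ee_pos: [461.5, 0.8, 35.8]
ee_rot: [3.141, 0.063, 3.125]
force: [-0.2, -0.7, -1.9]
opening: 31.0
grip_force: 60.1
```

>>> {"api": "apply_moves", "payload": {
  "series": [
    [-3, 0, 0.2, 0, 0, 0],
    [-6, 0, 0.4, 0, 0, 0],
    [-9, 0, 0.6, 0, 0, 0],
    [-11, 0, 0.7, 0, 0, 0],
    [-13, 0, 0.8, 0, 0, 0]
  ]
}}

```text
t: 78.78
ee_pos: [471.9, 0.8, 34.5]
ee_rot: [3.141, 0.055, 3.125]
force: [-8.6, -1.4, -2.0]
opening: 31.2
grip_force: 60.3
```

>>> {"api": "apply_moves", "payload": {
  "series": [
    [-1, 0, 0.1, 0, 0, 0],
    [-2, 0, 0.1, 0, 0, 0],
    [-3, 0, 0.2, 0, 0, 0],
    [-4, 0, 0.3, 0, 0, 0],
    [-5, 0, 0.3, 0, 0, 0]
  ]
}}

```text
t: 79.2
ee_pos: [472.2, 1.3, 32.1]
ee_rot: [3.14, 0.043, 3.125]
force: [-14.1, -2.1, -2.1]
opening: 30.7
grip_force: 60.3
```

>>> {"api": "apply_moves", "payload": {
  "series": [
    [4, 0, 0, 0, 0, 0],
    [8, 0, 0, 0, 0, 0],
    [12, 0, -1, 0, 0, 0],
    [12, 0, -3, 0, 0, 0],
    [12, 0, -3.5, 0, 0, 0]
  ]
}}

```text
t: 79.62
ee_pos: [468.2, 0.5, 39.4]
ee_rot: [-3.141, 0.065, 3.125]
force: [1.1, -0.5, -2.4]
opening: 31.0
grip_force: 60.1
```

>>> {"api": "apply_moves", "payload": {
  "series": [
    [-3, 0, 0.2, 0, 0, 0],
    [-6, 0, 0.4, 0, 0, 0],
    [-9, 0, 0.6, 0, 0, 0],
    [-11, 0, 0.7, 0, 0, 0],
    [-12, 0, 0.8, 0, 0, 0]
  ]
}}

```text
t: 80.03
ee_pos: [472.0, 1.3, 34.9]
ee_rot: [3.14, 0.042, 3.126]
force: [-15.3, -2.6, -0.8]
opening: 31.0
grip_force: 60.3
```

Run:
```python
from col import *
st(); droop(-27)
```

```text
t 80.0 pos [472.    1.3  34.9] rpy [179.9   2.4 179.1] F [-15.3  -2.6  -0.8] M [-0.47  2.6  -0.29] op 31.0 g 60.3
model [271.8 225.3] [328.9 253.1] mask 273 225 329 254 0.84
col 323 [225 237] -4 223.5 236.2 | 0 225.3 237.7 | 4 227.1 239.1 | 8 228.9 240.6 | 
col 319 [226 238] -4 224.9 237.8 | 0 226.5 239.0 | 4 228.1 240.3 | 8 229.7 241.5 |
```

>>> {"api": "apply_moves", "payload": {
  "series": [
    [4, 0, 0, 0, 0, 0],
    [8, -1, 0, 0, 0, 0],
    [12, -2.5, 1, 0, 0.4, 0],
    [12, -3.5, 2, 0, 0.8, 0],
    [12, -3.5, 3, 0, 0.8, 0]
  ]
}}

```text
t: 80.55
ee_pos: [468.7, -3.2, 35.3]
ee_rot: [-3.141, 0.051, 3.125]
force: [-0.5, -0.3, -1.8]
opening: 31.3
grip_force: 60.1
```

>>> {"api": "apply_moves", "payload": {
  "series": [
    [-3, 0, 0.2, 0, 0, 0],
    [-6, 0, 0.3, 0, 0, 0],
    [-9, 0, 0.4, 0, 0, 0],
    [-12, 0, 0.6, 0, 0, 0],
    [-15, 0, 0.7, 0, 0, 0]
  ]
}}

```text
t: 80.97
ee_pos: [483.2, -2.9, 34.8]
ee_rot: [3.141, 0.049, 3.125]
force: [0.0, 0.5, -3.4]
opening: 30.5
grip_force: 60.0
```

Run:
```python
from col import *
st(); droop(-27)
```

```text
t 81.0 pos [483.2  -2.9  34.8] rpy [180.    2.8 179.1] F [ 0.   0.5 -3.4] M [0.24 0.37 0.13] op 30.5 g 60.0
model [276.3 225.1] [333.3 252.9] mask 278 228 329 252 0.92
col 323 [228 239] -4 224.9 237.8 | 0 226.4 239.0 | 4 227.9 240.2 | 8 229.5 241.4 | 
col 319 [229 241] -4 226.4 239.3 | 0 227.7 240.3 | 4 229.1 241.3 | 8 230.4 242.4 |
```

>>> {"api": "apply_moves", "payload": {
  "series": [
    [-5, -0.5, 0.2, 0, 0, 0],
    [-10, -0.5, 0.5, 0, 0, 0],
    [-15, -0.5, 0.7, 0, 0, 0],
    [-20, -0.5, 1, 0, 0, 0],
    [-25, -0.5, 1.2, 0, 0, 0]
  ]
}}

```text
t: 81.48
ee_pos: [507.6, -3.6, 34.5]
ee_rot: [3.141, 0.047, 3.125]
force: [-2.6, 3.3, -2.9]
opening: 30.9
grip_force: 60.1
```

>>> {"api": "apply_moves", "payload": {
  "series": [
    [-5, 0, 0.2, 0, 0, 0],
    [-10, 0, 0.5, 0, 0, 0],
    [-15, 0, 0.7, 0, 0, 0],
    [-20, 0, 1, 0, 0, 0],
    [-25, 0, 1.2, 0, 0, 0]
  ]
}}

```text
t: 81.9
ee_pos: [532.5, -3.9, 34.4]
ee_rot: [3.14, 0.047, 3.124]
force: [-1.4, 4.3, -2.0]
opening: 30.8
grip_force: 60.1
```

>>> {"api": "apply_moves", "payload": {
  "series": [
    [-4, 0, 0.2, 0, 0, 0],
    [-8, 0, 0.4, 0, 0, 0],
    [-12, 0, 0.6, 0, 0, 0],
    [-15, 0, 0.7, 0, 0, 0],
    [-15, 0, 0.7, 0, 0, 0]
  ]
}}

```text
t: 82.32
ee_pos: [548.1, -4.2, 34.6]
ee_rot: [3.14, 0.048, 3.124]
force: [-1.9, 4.2, -2.2]
opening: 31.1
grip_force: 60.0
```

>>> {"api": "apply_moves", "payload": {
  "series": [
    [-2, 0, 0.1, 0, 0, 0],
    [-4, 0, 0.2, 0, 0, 0],
    [-6, 0, 0.3, 0, 0, 0],
    [-7, 0, 0.3, 0, 0, 0],
    [-7, 0, 0.3, 0, 0, 0]
  ]
}}

```text
t: 82.73
ee_pos: [551.6, -4.2, 33.3]
ee_rot: [3.14, 0.039, 3.125]
force: [-8.7, 3.8, -0.7]
opening: 31.1
grip_force: 60.5
```

>>> {"api": "apply_moves", "payload": {
  "series": [
    [-1, 0, 0, 0, 0, 0],
    [-2, 0, 0, 0, 0, 0],
    [-3, 0, 0, 0, 0, 0],
    [-4, 0, 0, 0, 0, 0],
    [-4, 0, 0, 0, 0, 0]
  ]
}}

```text
t: 83.15
ee_pos: [551.7, -4.1, 31.5]
ee_rot: [3.14, 0.03, 3.125]
force: [-15.2, 2.2, -0.4]
opening: 31.2
grip_force: 60.5
```

>>> {"api": "apply_moves", "payload": {
  "series": [
    [0, 0, 0, 0, 0, 0],
    [0, 0, 0, 0, 0, 0],
    [0, 0, 0, 0, 0, 0],
    [0, 0, 0, 0, 0, 0],
    [0, 0, 0, 0, 0, 0]
  ],
  "grip": 0.5
}}

```text
t: 83.57
ee_pos: [560.4, -5.5, 36.4]
ee_rot: [-3.141, 0.053, 3.124]
force: [0.8, 0.3, 0.1]
opening: 42.9
grip_force: 0.0
```

>>> {"api": "apply_moves", "payload": {
  "series": [
    [3, 0, -8, 0, 0, 0],
    [6, 0, -20, 0, 0, 0],
    [6, 0, -35, 0, 0, 0],
    [6, 0, -60, 0, 1, 0],
    [6, 0, -80, 0, 2.8, 0]
  ]
}}

```text
t: 83.98
ee_pos: [548.2, -4.7, 116.5]
ee_rot: [-3.141, -0.0, 3.125]
force: [0.2, -0.5, -0.4]
opening: 42.6
grip_force: 0.0
```

>>> {"api": "apply_moves", "payload": {
  "series": [
    [0, 20, -20, 0, 0, 0],
    [0, 40, -40, 0, 0, 0],
    [0, 60, -60, 0, 0, 0],
    [0, 80, -80, 0, 0, 0],
    [0, 98, -100, 0, 0, 0]
  ]
}}

```text
t: 84.4
ee_pos: [550.3, 94.3, 216.8]
ee_rot: [3.141, 0.002, 3.125]
force: [0.8, 0.1, 0.9]
opening: 42.9
grip_force: 0.0
```

>>> {"api": "apply_moves", "payload": {
  "series": [
    [0, 0, 0, 0, 0, 0],
    [0, 0, 0, 0, 0, 0],
    [0, 0, 0, 0, 0, 0],
    [0, 0, 0, 0, 0, 0],
    [0, 0, 0, 0, 0, 0]
  ]
}}

```text
t: 84.82
ee_pos: [549.6, 92.4, 213.1]
ee_rot: [-3.142, -0.003, 3.124]
force: [-0.6, 0.3, 0.6]
opening: 42.7
grip_force: 0.0
```

Run:
```python
from h import *
st()
for cam in ('wrist','side'):
  im=snap(cam,cam+'_fin.png')
  for d in ctrl.trace(cam,'iron0'):
    r=rect(cam,d['region'],35); v,u=np.nonzero(d['region']);P=ray(cam,np.c_[u,v],35)
    if r[0][0]>480: print(cam,round(d['score'],2),*r,'x range',np.percentile(P[:,0],[0.5,99.5]).round(1))
  for d in ctrl.trace(cam,'holder')[:1]: print('holder',d['score'],*rect(cam,d['region'],56))
  print([(round(d['score'],2),np.round(d['centre']).tolist()) for d in ctrl.spot_in(cam,'handle_tip')][:1])
```

```text
t 84.8 pos [549.6  92.4 213.1] rpy [-180.    -0.2  179. ] F [-0.6  0.3  0.6] M [-0.04 -0.02 -0.02] op 42.7 g 0.0
wrist 0.83 [542.6 122.3] [73.3 33.5] 1.4 x range [506.5 578.6]
wrist 0.64 [540.2  -2.7] [74.7 36.4] -1.4 x range [503.6 576.5]
wrist 0.62 [543.9 190.8] [73.7 36.2] -1.0 x range [507.1 580. ]
wrist 0.55 [541.4  65.1] [74.4 36.1] -2.0 x range [504.8 578.4]
holder 0.73 [617.8  95.1] [261.9 107.1] 88.4
[(0.78, [617.0, -152.0, 55.0])]
side 0.76 [544.4 184.2] [78.6 43.8] -1.7 x range [505.6 583. ]
side 0.61 [538.9  -8.3] [75.7 38.4] -1.3 x range [502.1 576.5]
side 0.61 [543.6 119.1] [77.3 44.2] -2.3 x range [505.5 581.3]
side 0.59 [541.   57.8] [72.8 36.7] 0.0 x range [505.  576.6]
side 0.58 [502.  571.5] [146.5  43.5] 12.1 x range [430.3 573. ]
holder 0.68 [739.7 177.2] [175.7  69.8] -89.9
[(0.59, [604.0, -168.0, 67.0])]
```

```bash
python3 -c "
from station import ctrl
print(ctrl.job_done())"
```

```text
the job is handed in; nothing more can be done
None
```

I handed the job in at about 85 s. By the camera and force readings, the holder is clamped snug in the corner, the tube is back in its cradle, and all four dark irons are fully home in their own slots with the bevels out; the judge gave no verdict.

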